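Stop the tray lift, stack its component trays squarely under the cover, reset it

ROBOT

A 6-joint arm with a two-finger parallel gripper is mounted at the origin on a cart in front of the work surface, level with it; the furniture and walls round the work are solid. World frame = base frame: x ahead of the robot, y to its left, z up, the work surface at z = 0. Lengths are in mm, angles in rad, forces in N, time in s.
With the tool pointing down it reaches from about 275 to 725 mm from the base axis. Payload 5.6 kg.
Tool frame: the origin (TCP) lies between the finger pads; the fingertips stand 8 mm ahead of it and the grasp point (between the pads) lies 11 mm behind it; z points along the fingers, y is the line along which they close (so a half turn about z gives the same grasp; the last joint's range is limited). The gripper opens to 85 mm and grips with 20 to 120 N. Pads are 22 mm wide; open, the fingers measure 114 mm over their backs; the gripper's body (76 mm by 85 mm) begins 54 mm behind the grasp point. The pads swing forward as they close: fully open they stand 13 mm farther back than shut.
Start: joints at [-0.949, 0.255, 0.108, 0, -1.424, -0.285], TCP at [181.777, -519.086, 239.283] pointing down, gripper open.
Joint ranges: [-2.95, 2.95], [-1.21, 1.97], [-1.09, 1.5], [-2.87, 1.71], [-2.94, -0.07], [-3.05, 3.05]. Speed limits (rad/s): [2.57, 2.57, 3.14, 3.14, 3.14, 3.14].

INTERFACE

Orientations are given as a unit quaternion [x, y, z, w].
In Python, from cell import arm gives the robot as it stands. The module is installed in compiled form; this text tells all that it offers.
- The arm moves only by the shell command python3 -m handwheel 'ROWS'. ROWS is JSON, a list of rows, each a list of 5 numbers: the finger opening in m, from 0 to 0.0854, then the shift along the tool's x, y, z in m, then the turn about the tool's z in rad. In form: [[grip, tx, ty, tz, yaw], ...]. A call has 1 to 8 rows; each row is the pose to reach, as a shift and turn from the pose commanded when the call began, along the tool's axes at that moment; what a row does not reach only later rows make up. A row lasts 1/10 s, in which the tool goes at most 50 mm and 8.59 degrees, less where a joint would pass 70% of its speed; a pose out of reach is approached as far as the arm can. A call with a gripper value outside its range is refused whole. The fingers move at their own pace and stop on an object; the grip force is fixed at half the most. Time passes only in rows, so rows that repeat a pose let the fingers close. It gives the time, the measured TCP pose, the force, the opening and the grip force at its end, in the units of the state.
- arm.read_state(): the state, without advancing time (a new reading comes with each control period).
- arm.snapshot(name): name is "scene" or "top" or "wrist"; returns (picture, depth): 384x512x3 uint8, red, green, blue; 384x512 float32, mm along the optical axis (not along the pixel's ray), 0 where there is no reading.
- arm.camera_info(name): a dict with "fx", "fy", "cx", "cy" (pixels), "cam_to_world" (4x4, takes a point from camera to world coordinates). Camera axes: x right, y down, z forward; pixel columns grow to the right and rows downward; lengths in mm; the calibration is good to about 2 mm. A picture is of the moment at which its call begins: read the wrist's pose just before it. camera_info takes no time and is no camera call; for the wrist camera it gives the pose at the moment of the call.
- arm.job_done(): hands the job in; it is judged then, once.
Trained networks look in the newest picture that a camera, given by its name, has taken for a name from the list of things; names that differ only in an ending like _2 or _b are one class to them, and where a whole thing is asked for, a point or a joint stands for the part that bears it (a point fixed in the world has none). Each returns a list of dicts, best first, with "confidence" (0 to 1); they miss things now and then, are a little off and sometimes report something else, mostly with a low value. They report only what shows in the picture. A call takes as long as a camera call.
- arm.search_frame(camera, target): "at" ([column, row] in pixels, amid what is visible of it).
The state is a dict: "time_s": time; "q": joint angles; "qd": joint speeds; "joint_efforts": joint torques, N m; "ee_pos": TCP position; "tcp_rot": TCP orientation; "contact_force": force on the tool from outside, world axes, zero at the start; "ft_torque": the same for the moment, N m; "gripper_width": finger opening in mm; "grip_force": force on a finger pad.
Only numpy, scipy, OpenCV 4.12 (cv2) and the standard library are available. Lean on these libraries where they do the work, as an engineer would, in place of code of your own. Each camera call takes 0.05 s, during which the arm holds its last target. There are 200 camera calls.

TASK

Reload the tray lift: push its red stop button down first and leave it down as long as you handle trays on the lift, take the blue empty cover tray off, stack all the black loaded trays squarely on the lift table against its pins with every cut corner at the yellow mark, and lay the blue tray on top the same way round as the cover. When the pile is complete and neat, turn the stop button clockwise so that it comes up again, and leave the pile standing and the other things on the bench where they are.

Things in the scene. Friction and masses are not known exactly. Their poses are not given: they have to be found in the camera images.
- tray_lift: Bench-top tray lift, fixed: light grey housing 150 (its x) x 250 (its y) mm, deck 50 mm above the bench; origin at the centre of its underside on the bench, z up, its x within 15 degrees of the world's x. On the deck: the lift table, three upright steel datum pins beside it and the red stop button.
- nest (a point): Centre of the lift table's top face, 52 mm above the bench, axes as tray_lift; table 66 x 118 mm, long along y. Pins, 8 mm thick, 68 mm tall above the deck, 1 mm clear of a tray centred here: two on the +x side (44 mm either way of nest along y), one at the +y end (10 mm to +x of the centre line). The other two sides are open.
- nest_cut (a point): Where the cut corner of the lowest tray belongs: 30 mm to the lift's -x and 56 mm to its +y from nest, on the table's top face, beside a yellow diamond printed on the deck.
- tray_1: Loaded tray (may be absent): flat, black, 112 (its x) x 60 (its y) x 12 mm, 15 dark chips, 0.05-0.1 kg; origin: centre of its underside, z up. Trays do not interlock. Grip across the 60 mm at mid length, fingertips 2 mm above its underside so as not to catch the tray below. Starts flat on the bench right of the soldering irons, long side within 8 degrees of the world's y, either way round.
- tray_1_cut (a point): The cut corner of tray_1 (12 mm chamfer, small yellow dot beside it): at its +x, +y (56, 30 mm from the centre), at its underside. On the lift it goes to the yellow diamond, so that the tray's +x points along the lift's +y.
- tray_2: Loaded tray (may be absent): flat, black, 112 (its x) x 60 (its y) x 12 mm, 15 dark chips, 0.05-0.1 kg; origin: centre of its underside, z up. Trays do not interlock. Grip across the 60 mm at mid length, fingertips 2 mm above its underside so as not to catch the tray below. Starts flat on the bench right of the soldering irons, long side within 8 degrees of the world's y, either way round.
- tray_2_cut (a point): The cut corner of tray_2 (12 mm chamfer, small yellow dot beside it): at its +x, +y (56, 30 mm from the centre), at its underside. On the lift it goes to the yellow diamond, so that the tray's +x points along the lift's +y.
- tray_3: Loaded tray (may be absent): flat, black, 112 (its x) x 60 (its y) x 12 mm, 15 dark chips, 0.05-0.1 kg; origin: centre of its underside, z up. Trays do not interlock. Grip across the 60 mm at mid length, fingertips 2 mm above its underside so as not to catch the tray below. Starts flat on the bench right of the soldering irons, long side within 8 degrees of the world's y, either way round.
- tray_3_cut (a point): The cut corner of tray_3 (12 mm chamfer, small yellow dot beside it): at its +x, +y (56, 30 mm from the centre), at its underside. On the lift it goes to the yellow diamond, so that the tray's +x points along the lift's +y.
- tray_4: Loaded tray (may be absent): flat, black, 112 (its x) x 60 (its y) x 12 mm, 15 dark chips, 0.05-0.1 kg; origin: centre of its underside, z up. Trays do not interlock. Grip across the 60 mm at mid length, fingertips 2 mm above its underside so as not to catch the tray below. Starts flat on the bench right of the soldering irons, long side within 8 degrees of the world's y, either way round.
- tray_4_cut (a point): The cut corner of tray_4 (12 mm chamfer, small yellow dot beside it): at its +x, +y (56, 30 mm from the centre), at its underside. On the lift it goes to the yellow diamond, so that the tray's +x points along the lift's +y.
- tray_5: Loaded tray (may be absent): flat, black, 112 (its x) x 60 (its y) x 12 mm, 15 dark chips, 0.05-0.1 kg; origin: centre of its underside, z up. Trays do not interlock. Grip across the 60 mm at mid length, fingertips 2 mm above its underside so as not to catch the tray below. Starts flat on the bench right of the soldering irons, long side within 8 degrees of the world's y, either way round.
- tray_5_cut (a point): The cut corner of tray_5 (12 mm chamfer, small yellow dot beside it): at its +x, +y (56, 30 mm from the centre), at its underside. On the lift it goes to the yellow diamond, so that the tray's +x points along the lift's +y.
- cover_tray: The empty cover tray: blue, empty pockets, otherwise of the same size, mass, grip, origin and axes as the loaded trays. Starts on the lift table, roughly in place. It may be laid aside flat anywhere on the bench; there is always room for it at about x 0.465, y -0.205, long side along y.
- cover_tray_cut (a point): The cut corner of cover_tray, at its +x, +y (56, 30 mm), at its underside.
- stop_button (a joint): How far the red mushroom stop button is pushed down, in m: 0 = up (lift live), 0.006 = down (stopped). It snaps over at 4 mm and then stays down by itself; pushing takes about 4 to 5 N, straight down on the middle of the head.
- stop_head (a joint): Turn of the mushroom head in rad, clockwise seen from above, 0 to 0.8, springs back to 0. With the button down, turning works a cam that lifts the head, about 5 mm by 0.7 rad (let the hand rise with it); past half a radian the button pops fully up once let go.
- stop_top (a point): Top centre of the red mushroom head, 86 mm above the bench when up. The head is 40 mm across, its upright side runs from 5 to 15 mm below this point, the deck is 36 mm below it. The button stands on a 60 mm yellow disc on the deck, 133 mm from nest toward the lift's -y.
- amber_tape: Bystander: roll of amber tape, to be left where it lies.
- flux_syringe: Bystander: amber flux syringe, to be left where it lies.
- esd_box: Bystander: black parts box, to be left where it lies.

How it is judged:
By the outcome, as a careful person would: the job done as asked, in the order asked, and still so for the second after the job is handed in, with the robot touching nothing.
Of tray_1, tray_2, tray_3, tray_4, tray_5 only 3 to 4 are there at a start; the rules pass over those that are not, and their reading is None.
At some moment in a run one of tray_1, tray_2, tray_3, tray_4, tray_5, cover_tray may be knocked a few centimetres aside while the robot is not near it.
It also fails if it takes over 210 s, if anything falls off the work surface, if the arm or the gripper's body presses on something with over 40 N, if the wrist force passes 120 N, or if a joint passes its speed limit or range.

## Working session

There is one attempt and no reset: what is moved stays moved. The work goes in short steps, Python scripts to look and compute and a shell command to move; the robot and the scene stay as the last step left them, time stands still between calls to the robot, and variables do not carry over. Pictures are saved under pics/ and viewed, at most 17 in all, crops included, and the job is handed in when it is done.

```bash
mkdir -p pics
cat > h.py <<'E'
import numpy as np, cv2
from cell import arm
from scipy.spatial.transform import Rotation as R
def snap(cam,fn=None):
    ci=arm.camera_info(cam); p,d=arm.snapshot(cam)
    if fn: cv2.imwrite('pics/'+fn,p[:,:,::-1])
    return p,d,ci
def world(ci,u,v,z):
    u=np.atleast_1d(u).astype(float);v=np.atleast_1d(v).astype(float)
    T=np.array(ci['cam_to_world']); P=np.stack([(u-ci['cx'])/ci['fx']*z,(v-ci['cy'])/ci['fy']*z,np.ones_like(u)*z],1)
    return P@T[:3,:3].T+T[:3,3]
def onplane(ci,u,v,h):
    T=np.array(ci['cam_to_world']); r=world(ci,u,v,1.0)-T[:3,3]
    return T[:3,3]+r*((h-T[2,3])/r[:,2:3])
def cloud(d,ci):
    v,u=np.mgrid[0:d.shape[0],0:d.shape[1]]
    return world(ci,u.ravel(),v.ravel(),d.ravel()[:,]).reshape(*d.shape,3) if False else (lambda P:P)(np.dstack([(u-ci['cx'])/ci['fx']*d,(v-ci['cy'])/ci['fy']*d,d])@np.array(ci['cam_to_world'])[:3,:3].T+np.array(ci['cam_to_world'])[:3,3])
def st():
    s=arm.read_state(); r=R.from_quat(s['tcp_rot']); return s,np.array(s['ee_pos']),r
def go(x,y,z,ydir=None):
    """shift in tool axes (m) and yaw to reach world TCP mm; ydir=world angle deg of closing axis"""
    s,p,r=st(); t=r.inv().apply(np.array([x,y,z])-p)/1000
    Y=r.apply([0,1,0]); cur=np.degrees(np.arctan2(Y[1],Y[0])); out=0
    if ydir is not None:
        dw=(ydir-cur+90)%180-90   # world turn ccw
        out=-np.radians(dw)       # tool z down
    print('shift',t.round(4),'yaw',round(out,4),'q6',s['q'][5].__round__(3),'cur ydir',cur.round(2))
E
python3 - <<'E'
from h import *
s,p,r=st();print(s); print(r.as_matrix().round(3))
for c in('scene','top','wrist'):
    P,d,ci=snap(c,c+'0.png')
    print(c,ci['fx'],np.array(ci['cam_to_world']).round(2).tolist())
    for n in ('tray_1','cover_tray','stop_button','tray_1_cut','cover_tray_cut','tray_lift','amber_tape','flux_syringe','esd_box') if c!='wrist' else ():
        for o in arm.search_frame(c,n): 
            if o['confidence']>.3:
                u,v=o['at'];z=d[int(v),int(u)];print(c,n,np.round(o['at']),round(o['confidence'],2),world(ci,u,v,float(z)).round(0))
E
```

```text
{'time_s': 0.0, 'q': array([-9.49391615e-01,  2.55751927e-01,  1.06999404e-01, -4.68942389e-04,
       -1.42386291e+00, -2.84587521e-01]), 'qd': array([-1.26908236e-03, -5.12913584e-05,  6.26321308e-04, -1.68888452e-03,
        7.23427345e-04,  1.52052298e-03]), 'joint_efforts': array([-5.35822765e-04, -3.86616969e+01,  2.37930429e+01,  5.36495849e+00,
       -6.20325358e-03,  1.01314677e-05]), 'ee_pos': array([ 181.66193035, -518.63538693,  238.39201099]), 'tcp_rot': array([-1.67579547e-01,  9.85858111e-01,  9.19315794e-04, -1.89554142e-04]), 'contact_force': array([ 0.50306397, -0.75757509, -1.01358562]), 'ft_torque': array([-0.01344217, -0.00987528,  0.02695127]), 'grip_force': 0.0, 'gripper_width': 85.55630630303376}
[[-0.944 -0.33  -0.001]
 [-0.33   0.944  0.002]
 [ 0.     0.002 -1.   ]]
scene 353.1683659825508 [[-0.58, -0.44, 0.69, -297.29], [-0.82, 0.28, -0.5, 584.08], [0.02, -0.85, -0.52, 704.31], [0.0, 0.0, 0.0, 1.0]]
scene tray_1 [285. 195.] 0.84 [[ 565. -194.    6.]]
scene tray_1 [307. 186.] 0.51 [[ 565. -307.   13.]]
scene tray_1 [210. 236.] 0.39 [[412. 216.  85.]]
scene 
[... 717 characters left out ...]
tray [132. 238.] 0.84 [[403. 331.  59.]]
top cover_tray [383. 216.] 0.62 [[ 465. -443.   11.]]
top stop_button [172. 227.] 0.58 [[434. 206.  87.]]
top tray_1_cut [303. 183.] 0.84 [[ 571. -194.   12.]]
top cover_tray_cut [173. 229.] 0.73 [[429. 204.  87.]]
top cover_tray_cut [131. 238.] 0.71 [[401. 334.  61.]]
top tray_lift [155. 228.] 0.85 [[432. 264.  46.]]
top amber_tape [281. 154.] 0.71 [[ 668. -126.   -2.]]
top flux_syringe [385. 213.] 0.67 [[ 472. -451.   13.]]
top esd_box [111. 175.] 0.97 [[596. 406.  33.]]
top esd_box [382. 215.] 0.7 [[ 467. -440.   12.]]
wrist 267.91151765156513 [[-0.33, 0.9, 0.29, 107.66], [0.94, 0.31, 0.1, -544.13], [-0.0, 0.3, -0.95, 373.03], [0.0, 0.0, 0.0, 1.0]]
```

Run:
```python
import cv2
a=cv2.imread('pics/top0.png')[110:300,70:440]
cv2.imwrite('pics/topc.png',cv2.resize(a,None,fx=2.15,fy=2.15,interpolation=cv2.INTER_CUBIC))
```

```text
(no output)
```

View pics/topc.png

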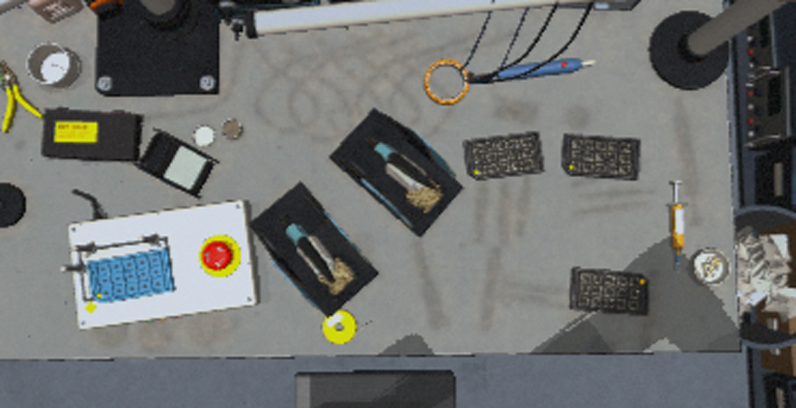

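View pics/scene0.png

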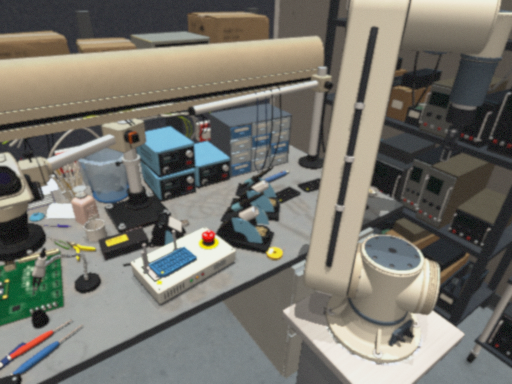

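The top view shows three black trays at about (502,156), (600,157) and (609,290). The yellow dots of the first two are on the +y,-x side, and the third's is at the opposite end. The blue cover is on the lift at about (130,272) with its diamond at (92,306), and the red button is at (219,256). The scene view confirms this.

Run:
```python
from h import *
go(405,215,250,6.8)
```

```text
shift [-0.4533  0.6191 -0.0107] yaw -1.3527 q6 -0.285 cur ydir 109.3
```

```bash
python3 -m handwheel '[[0.085,-0.4533,0.6191,-0.011,-1.3527],[0.085,-0.4533,0.6191,-0.011,-1.3527],[0.085,-0.4533,0.6191,-0.011,-1.3527],[0.085,-0.4533,0.6191,-0.011,-1.3527],[0.085,-0.4533,0.6191,-0.011,-1.3527],[0.085,-0.4533,0.6191,-0.011,-1.3527],[0.085,-0.4533,0.6191,-0.011,-1.3527],[0.085,-0.4533,0.6191,-0.011,-1.3527]]'
python3 - <<'E'
from h import *
go(405,215,250,6.8)
E
```

```text
time_s: 1.85
ee_pos: [298.1, -134.7, 245.4]
tcp_rot: [-0.697, 0.717, -0.001, 0.001]
contact_force: [1.4, -0.1, 0.4]
gripper_width: 84.8
grip_force: 0.0
shift [-0.3526 -0.097  -0.0044] yaw -0.147 q6 -0.096 cur ydir 178.38
```

```bash
python3 -m handwheel '[[0.085,-0.353,-0.097,-0.004,-0.147],[0.085,-0.353,-0.097,-0.004,-0.147],[0.085,-0.353,-0.097,-0.004,-0.147],[0.085,-0.353,-0.097,-0.004,-0.147],[0.085,-0.353,-0.097,-0.004,-0.147],[0.085,-0.353,-0.097,-0.004,-0.147],[0.085,-0.353,-0.097,-0.004,-0.147],[0.085,-0.353,-0.097,-0.004,-0.147]]'; python3 -m handwheel '[[0.085,0,0,0,0],[0.085,0,0,0,0],[0.085,0,0,0,0]]'
python3 - <<'E'
from h import *
go(405,215,250,6.8)
P,d,ci=snap('wrist','w1.png'); print(np.array(ci['cam_to_world']).round(3).tolist())
for n in('tray_1','cover_tray','cover_tray_cut','stop_button','stop_top'):
    for o in arm.search_frame('wrist',n):
        if o['confidence']>.3:
            u,v=o['at'];z=d[int(v),int(u)];print(n,np.round(o['at']),round(o['confidence'],2),world(ci,u,v,float(z)).round(0))
np.savez('w1.npz',P=P,d=d)
P,d,ci=snap('top','top1.png')
for n in('tray_1','cover_tray'):
    for o in arm.search_frame('top',n):
        if o['confidence']>.3:
            u,v=o['at'];z=d[int(v),int(u)];print(n,np.round(o['at']),round(o['confidence'],2),world(ci,u,v,float(z)).round(0))
E
```

```text
time_s: 2.65
ee_pos: [407.7, 216.7, 248.2]
tcp_rot: [0.747, -0.665, -0.0, 0.0]
contact_force: [0.0, -1.0, 0.4]
gripper_width: 84.9
grip_force: 0.0
time_s: 2.95
ee_pos: [406.9, 212.0, 249.4]
tcp_rot: [0.746, -0.666, 0.0, -0.0]
contact_force: [0.1, 0.6, -0.2]
gripper_width: 85.3
grip_force: 0.0
shift [-0.0032  0.0015 -0.0006] yaw -0.0066 q6 -0.712 cur ydir -173.58
[[-0.994, -0.107, -0.032, 414.727], [-0.112, 0.947, 0.301, 135.403], [-0.001, 0.303, -0.953, 383.09], [0.0, 0.0, 0.0, 1.0]]
cover_tray [255. 259.] 0.66 [[403. 332.  57.]]
cover_tray_cut [254. 256.] 0.8 [[404. 326.  60.]]
stop_button [113. 261.] 0.7 [[612. 373.  33.]]
stop_button [245. 176.] 0.68 [[426. 210.  85.]]
stop_top [242. 178.] 0.76 [[429. 212.  85.]]
tray_1 [304. 182.] 0.9 [[ 573. -196.   12.]]
tray_1 [355. 244.] 0.88 [[ 376. -352.    7.]]
tray_1 [352. 184.] 0.66 [[ 567. -350.    7.]]
tray_1 [385. 216.] 0.36 [[ 464. -448.   20.]]
```

View pics/w1.png

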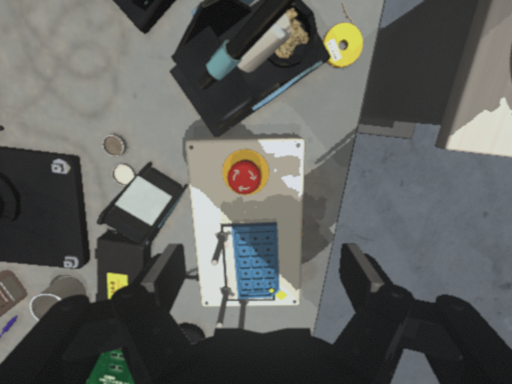

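View pics/top1.png

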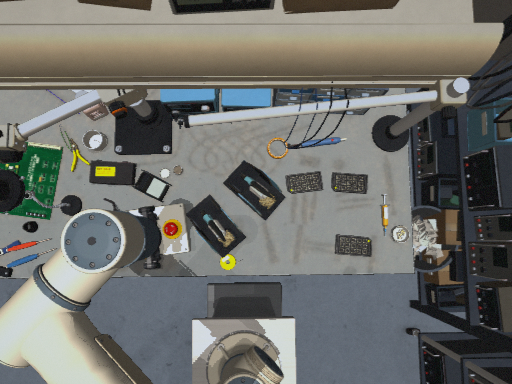

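The wrist view shows the red button at (244,176), the blue cover at (256,262), and the pins at the left and bottom of it. The top view confirms there are only three black trays. Next I'll get the lift pose from the depth data.

```bash
cat >> h.py <<'E'
def rect(pts):
    """min-area rect of world xy (mm) -> centre,size,angle of long axis (deg)"""
    # robust: drop outliers, keep largest connected blob on 1 mm grid
    o=pts.min(0)-5; g=np.zeros((((pts.max(0)-o)+6)[::-1]).astype(int)+1,np.uint8)
    i=((pts-o)).round().astype(int); g[i[:,1],i[:,0]]=255
    g=cv2.morphologyEx(g,cv2.MORPH_CLOSE,np.ones((7,7)))
    g=cv2.morphologyEx(g,cv2.MORPH_OPEN,np.ones((7,7)))
    c=max(cv2.findContours(g,cv2.RETR_EXTERNAL,cv2.CHAIN_APPROX_NONE)[0],key=cv2.contourArea)
    (cx,cy),(w,h),a=cv2.minAreaRect(c)
    if w<h: w,h,a=h,w,a+90
    return np.array([cx,cy])+o,(w,h),(a+90)%180-90
E
python3 - <<'E'
from h import *
z=np.load('w1.npz');P,d=z['P'],z['d'];ci=arm.camera_info('wrist');C=cloud(d,ci)
Z=C[...,2];sel=(d>0)&(C[...,0]>310)&(C[...,0]<500)&(C[...,1]>100)&(C[...,1]<430)
m=sel&(Z>42)&(Z<58);print('deck',rect(C[m][:,:2]),np.median(Z[m]))
hsv=cv2.cvtColor(P,cv2.COLOR_RGB2HSV)
b=sel&(hsv[...,0]>95)&(hsv[...,0]<120)&(hsv[...,1]>100);print('blue',b.sum(),np.median(Z[b]),rect(C[b][:,:2]))
r=sel&((hsv[...,0]<6)|(hsv[...,0]>174))&(hsv[...,1]>150)
v,u=np.nonzero(r);print('red',r.sum(),np.median(Z[r]),Z[r].max(),u.mean(),v.mean());t=r&(Z>78)
print(cv2.minEnclosingCircle(C[t][:,:2].astype(np.float32)),C[t].mean(0))
y=sel&(hsv[...,0]>22)&(hsv[...,0]<33)&(hsv[...,1]>150)
n,l,s,c=cv2.connectedComponentsWithStats(y.astype(np.uint8))
for k in range(1,n):
    if s[k,4]>3: print('yel',c[k],s[k,4],C[l==k].mean(0).round(1))
p=sel&(Z>100)&(Z<126)
n,l,s,c=cv2.connectedComponentsWithStats(p.astype(np.uint8))
for k in range(1,n):
    if s[k,4]>3: print('pin',c[k],s[k,4],C[l==k].mean(0).round(1),C[l==k].max(0).round(1))
E
```

```text
deck (array([417.81043512, 295.76440175]), (249.6194305419922, 149.88116455078125), -82.70580339431763) 48.91151728832335
blue 2607 58.441608203161024 (array([401.02096603, 335.81721668]), (110.58902740478516, 57.119300842285156), -80.94211196899414)
red 638 83.34013285424695 86.41218603705067 244.08620689655172 176.46865203761755
((428.1560974121094, 213.15805053710938), 18.701221466064453) [427.5837806  211.7687779   83.10755161]
yel [271.5 290. ] 4 [374.6 377.2  61.8]
yel [280.81481481 294.88888889] 27 [358.2 393.9  48.8]
pin [211.47916667  74.55555556] 432 [465.  111.4 115.2] [481.2 123.1 126. ]
pin [268.25596529  94.42516269] 461 [411.  122.2 111.6] [434.5 139.7 122.1]
pin [214.49382716 258.71604938] 81 [451.2 305.  111.6] [455.6 310.5 118.2]
pin [219.39285714 320.0952381 ] 84 [440.1 392.  110.8] [444.  398.2 117.4]
pin [240.57142857 325.64285714] 28 [413.  404.7 103.5] [416.5 407.4 108.6]
```

Run:
```python
from h import *
go(428,212.7,160,7.3)
```

```text
shift [ 0.0026 -0.0208  0.0891] yaw -0.0146 q6 -0.712 cur ydir -173.54
```

```bash
python3 -m handwheel '[[0,0.002,-0.021,0.045,-0.015],[0,0.002,-0.021,0.089,-0.015],[0,0.002,-0.021,0.089,-0.015],[0,0.002,-0.021,0.089,-0.015],[0,0.002,-0.021,0.089,-0.015],[0,0.002,-0.021,0.089,-0.015]]'
cat >> h.py <<'E'
def red(P,d,ci):
    hsv=cv2.cvtColor(P,cv2.COLOR_RGB2HSV);C=cloud(d,ci)
    r=(d>0)&((hsv[...,0]<6)|(hsv[...,0]>174))&(hsv[...,1]>150)&(C[...,0]>380)&(C[...,0]<480)&(C[...,1]>160)&(C[...,1]<260)
    v,u=np.nonzero(r); Z=C[r][:,2]; zt=np.percentile(Z,90)
    print('red n',r.sum(),'z90',zt.round(1),'topmean',C[r][Z>zt-4].mean(0).round(1),cv2.minEnclosingCircle(C[r][Z>zt-6][:,:2].astype(np.float32)),'pix',u.mean().round(1),v.mean().round(1))
E
python3 - <<'E'
from h import *
go(428,212.7,160,7.3)
P,d,ci=snap('wrist','w2.png');red(P,d,ci)
C=cloud(d,ci);Z=C[...,2]
hsv=cv2.cvtColor(P,cv2.COLOR_RGB2HSV)
sel=(C[...,0]>310)&(C[...,0]<500)&(C[...,1]>270)&(C[...,1]<430)
b=sel&(hsv[...,0]>95)&(hsv[...,0]<120)&(hsv[...,1]>100)
if b.sum()>50: print('blue',b.sum(),np.median(Z[b]),rect(C[b][:,:2]))
p=sel&(Z>95)&(Z<126)
n,l,s,c=cv2.connectedComponentsWithStats(p.astype(np.uint8))
for k in range(1,n):
    if s[k,4]>5: print('pin',c[k],s[k,4],C[l==k].mean(0).round(1),C[l==k].max(0).round(1))
P,d,ci=snap('top');red(P,d,ci)
E
```

```text
time_s: 4.0
ee_pos: [429.3, 214.5, 162.5]
tcp_rot: [0.751, -0.66, 0.0, -0.002]
contact_force: [-0.5, -0.2, -0.6]
gripper_width: 0.1
grip_force: 0.0
shift [0.0016 0.0015 0.0025] yaw 0.0011 q6 -0.663 cur ydir -172.64
red n 1246 z90 84.7 topmean [428.3 211.4  83.5] ((427.8847351074219, 212.10147094726562), 19.178482055664062) pix 263.6 200.2
blue 379 59.271207982898204 (array([411.26544004, 356.78125934]), (32.616371154785156, 11.593234062194824), -86.8201699256897)
red n 81 z90 89.0 topmean [428.1 205.4 105.4] ((429.2901916503906, 198.1877899169922), 23.494726181030273) pix 171.8 228.6
```

View pics/w2.png

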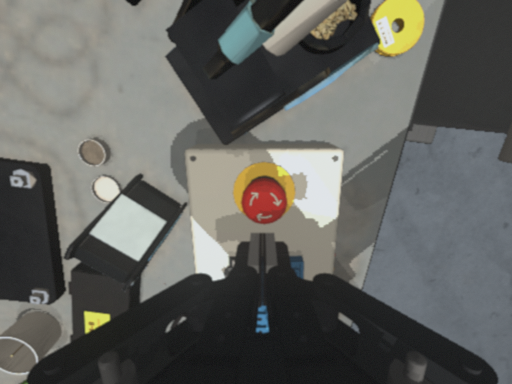

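The button is at pixel (264,200), which puts it at (428,212), under the fingertips. Pressing it now.

```bash
python3 -m handwheel '[[0,0.002,0.001,0.045,0],[0,0.002,0.001,0.062,0],[0,0.002,0.001,0.066,0],[0,0.002,0.001,0.070,0],[0,0.002,0.001,0.073,0],[0,0.002,0.001,0.073,0],[0,0.002,0.001,0.073,0]]'
```

```text
time_s: 4.8
ee_pos: [428.2, 211.9, 87.9]
tcp_rot: [0.751, -0.66, 0.0, -0.001]
contact_force: [0.7, 0.3, 2.0]
gripper_width: 0.1
grip_force: 0.8
```

```bash
python3 -m handwheel '[[0,0,0,0.0015,0],[0,0,0,0.003,0],[0,0,0,0.003,0]]';python3 -m handwheel '[[0,0,0,-0.05,0],[0,0,0,-0.095,0],[0,0,0,-0.095,0],[0,0,0,-0.095,0]]'
python3 - <<'E'
from h import *
P,d,ci=snap('wrist','w3.png');red(P,d,ci)
go(402,332,200,9)
E
```

```text
time_s: 5.1
ee_pos: [428.7, 212.1, 87.4]
tcp_rot: [0.751, -0.66, 0.001, -0.002]
contact_force: [-6.4, -2.1, 21.7]
gripper_width: -0.3
grip_force: 10.9
time_s: 5.5
ee_pos: [427.8, 211.9, 180.2]
tcp_rot: [0.751, -0.66, -0.0, -0.002]
contact_force: [0.2, -0.2, -0.7]
gripper_width: 0.4
grip_force: 0.0
red n 1006 z90 78.9 topmean [428.3 211.3  77.6] ((427.9286193847656, 212.32591247558594), 19.051681518554688) pix 261.6 194.5
shift [-0.1229  0.0095 -0.0211] yaw -0.0293 q6 -0.661 cur ydir -172.68
```

Button is down (top height 84.7 to 78.9). I'll open the fingers and measure the cover from a second place.

```bash
cat >> h.py <<'E'
def trayfit(P,d,ci,kind,x0,y0,r=110,zmin=None,zmax=None):
    C=cloud(d,ci);Z=C[...,2];hsv=cv2.cvtColor(P,cv2.COLOR_RGB2HSV)
    m=(d>0)&(abs(C[...,0]-x0)<r)&(abs(C[...,1]-y0)<r)
    if zmin is not None: m&=(Z>zmin)&(Z<zmax)
    if kind=='blue': m&=(hsv[...,0]>95)&(hsv[...,0]<120)&(hsv[...,1]>90)
    elif kind=='black': m&=(hsv[...,2]<100)
    c,s,a=rect(C[m][:,:2]); h=np.percentile(Z[m],[50,90])
    yel=(hsv[...,0]>20)&(hsv[...,0]<35)&(hsv[...,1]>120)&(d>0)&(np.hypot(C[...,0]-c[0],C[...,1]-c[1])<75)
    n,l,q,_=cv2.connectedComponentsWithStats(yel.astype(np.uint8))
    print(kind,'n',m.sum(),'c',c.round(1),'size',np.round(s,1),'long',round(a,2),'z50/90',h.round(1),'yel',[(C[l==k].mean(0).round(0).tolist(),int(q[k,4])) for k in range(1,n) if q[k,4]>2])
    return c,s,a
E
python3 - <<'E'
from h import *
go(402,262,215,9)
E
```

```text
shift [-0.0534  0.0185 -0.0361] yaw -0.0293 q6 -0.661 cur ydir -172.68
```

```bash
python3 -m handwheel '[[0.085,-0.04,0.018,-0.036,-0.029],[0.085,-0.053,0.018,-0.036,-0.029],[0.085,-0.053,0.018,-0.036,-0.029],[0.085,-0.053,0.018,-0.036,-0.029],[0.085,-0.053,0.018,-0.036,-0.029],[0.085,-0.053,0.018,-0.036,-0.029]]'
python3 - <<'E'
from h import *
P,d,ci=snap('wrist','w4.png');trayfit(P,d,ci,'blue',403,335)
C=cloud(d,ci);Z=C[...,2]
sel=(C[...,0]>310)&(C[...,0]<500)&(C[...,1]>270)&(C[...,1]<430)
p=sel&(Z>95)&(Z<126)
n,l,s,c=cv2.connectedComponentsWithStats(p.astype(np.uint8))
for k in range(1,n):
    if s[k,4]>5: print('pin',c[k],s[k,4],C[l==k].mean(0).round(1),C[l==k].max(0).round(1))
E
```

```text
time_s: 6.15
ee_pos: [402.7, 260.7, 214.2]
tcp_rot: [0.76, -0.65, -0.0, 0.001]
contact_force: [0.3, -0.1, 0.3]
gripper_width: 84.5
grip_force: 0.0
blue n 3855 c [400.9 334.8] size [112.5  58. ] long -81.18 z50/90 [58.8 62.6] yel [([375.0, 377.0, 62.0], 16), ([359.0, 392.0, 49.0], 50)]
pin [205.45238095 231.03174603] 126 [450.9 304.2 110.2] [455.3 309.2 119.1]
pin [208.52272727 304.65909091] 132 [439.9 390.9 108.9] [443.7 396.1 118.8]
pin [231.72519084 317.75572519] 131 [413.2 404.6 108.5] [417.2 409.7 118.4]
```

View pics/w4.png

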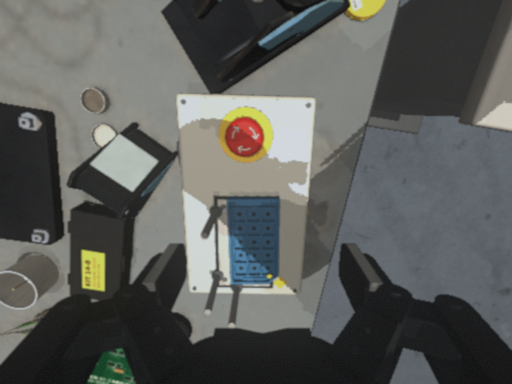

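Run:
```python
from h import *
go(401.3,335,58.5,8.8)
```

```text
shift [-0.0736 -0.0102  0.1558] yaw 0.0025 q6 -0.746 cur ydir -171.05
```

```bash
python3 -m handwheel '[[0.078,-0.04,-0.0102,0.02,0.0025],[0.078,-0.0736,-0.0102,0.05,0.0025],[0.078,-0.0736,-0.0102,0.095,0.0025],[0.078,-0.0736,-0.0102,0.135,0.0025],[0.078,-0.0736,-0.0102,0.1558,0.0025],[0.078,-0.0736,-0.0102,0.1558,0.0025],[0.078,-0.0736,-0.0102,0.1558,0.0025]]';  python3 -m handwheel '[[0.05,0,0,0,0],[0.05,0,0,0,0],[0.05,0,0,0,0],[0.05,0,0,0,0]]'
```

```text
time_s: 6.9
ee_pos: [402.0, 335.9, 59.8]
tcp_rot: [0.76, -0.65, 0.0, -0.0]
contact_force: [0.7, -0.6, 1.0]
gripper_width: 77.6
grip_force: 0.0
time_s: 7.3
ee_pos: [402.6, 337.0, 61.7]
tcp_rot: [0.76, -0.65, 0.0, -0.002]
contact_force: [-0.0, -0.1, 5.2]
gripper_width: 57.7
grip_force: 64.3
```

```bash
python3 -m handwheel '[[0.05,0,0,-0.004,0],[0.05,0,0,-0.008,0],[0.05,0,0,-0.03,0],[0.05,0,0,-0.07,0],[0.05,0,0,-0.12,0],[0.05,0,0,-0.17,0],[0.05,0,0,-0.17,0],[0.05,0,0,-0.17,0]]'
python3 - <<'E'
from h import *
s,p,r=st();print(p,s['contact_force'],s['gripper_width'])
P,d,ci=snap('wrist','w5.png');C=cloud(d,ci);Z=C[...,2]
print('tcp-rel'); trayfit(P,d,ci,'blue',p[0],p[1],110,150,260)
sel=(C[...,0]>310)&(C[...,0]<500)&(C[...,1]>270)&(C[...,1]<430)
p=sel&(Z>40)&(Z<126)
E
```

```text
time_s: 8.1
ee_pos: [401.5, 336.4, 230.9]
tcp_rot: [0.76, -0.65, -0.0, -0.002]
contact_force: [-0.4, -0.5, -2.0]
gripper_width: 57.9
grip_force: 64.3
[401.5498247  336.40143893 230.92470138] [-0.40009014 -0.48438563 -1.96221481] 57.896927591555
tcp-rel
blue n 18165 c [401.3 335.1] size [112.7  60. ] long -81.72 z50/90 [228.7 232. ] yel [([376.0, 377.0, 231.0], 69)]
```

View pics/w5.png

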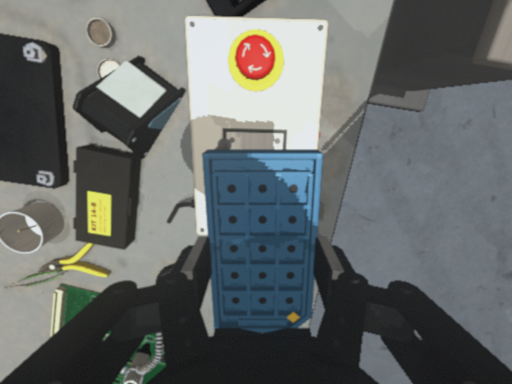

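The cover is held squarely: centre (262,240) in the image, with its dot at lower right. Next is the lay-aside spot.

Run:
```python
from h import *
go(465,-204,255,0)
P,d,ci=snap('top','top2.png');C=cloud(d,ci)
m=(d>0)&(abs(C[...,1])<150)&(C[...,0]>300)&(C[...,0]<600);print('max z stands',np.percentile(C[m][:,2],[90,99,99.9]))
for n in('tray_1',):
    for o in arm.search_frame('top',n):
        if o['confidence']>.3:
            u,v=o['at'];z=d[int(v),int(u)];print(n,np.round(o['at']),round(o['confidence'],2),world(ci,u,v,float(z)).round(0))
```

```text
shift [ 0.5432  0.0197 -0.0261] yaw 0.1543 q6 -0.842 cur ydir -171.16
max z stands [ 93.35010116 165.96704185 182.52227034]
tray_1 [353. 245.] 0.97 [[ 374. -347.   10.]]
tray_1 [303. 181.] 0.8 [[ 577. -192.   11.]]
```

```bash
python3 -m handwheel '[[0.05,0.02,0.01,-0.026,0.0],[0.05,0.543,0.02,-0.026,0.154],[0.05,0.543,0.02,-0.026,0.154],[0.05,0.543,0.02,-0.026,0.154],[0.05,0.543,0.02,-0.026,0.154],[0.05,0.543,0.02,-0.026,0.154],[0.05,0.543,0.02,-0.026,0.154],[0.05,0.543,0.02,-0.026,0.154]]'
python3 - <<'E'
from h import *
go(465,-204,255,0)
E
```

```text
time_s: 9.05
ee_pos: [441.0, -34.3, 254.2]
tcp_rot: [0.707, -0.707, -0.001, 0.001]
contact_force: [1.7, 0.1, -1.2]
gripper_width: 57.7
grip_force: 64.3
shift [ 0.1698 -0.0238 -0.0008] yaw 0.0009 q6 -0.278 cur ydir -179.95
```

```bash
python3 -m handwheel '[[0.05,0.05,-0.008,0,0],[0.05,0.10,-0.016,0,0],[0.05,0.15,-0.024,0,0],[0.05,0.17,-0.024,0.03,0],[0.05,0.17,-0.024,0.08,0],[0.05,0.17,-0.024,0.13,0],[0.05,0.17,-0.024,0.18,0],[0.05,0.17,-0.024,0.21,0]]'; python3 -m handwheel '[[0.05,0,0,0.012,0],[0.05,0,0,0.012,0],[0.05,0,0,0.012,0]]'
python3 - <<'E'
from h import *
go(465,-204,11,0)
P,d,ci=snap('wrist','w6.png');s,p,r=st();trayfit(P,d,ci,'blue',p[0],p[1],100)
E
```

```text
time_s: 9.85
ee_pos: [462.3, -201.7, 40.3]
tcp_rot: [-0.707, 0.707, 0.003, -0.002]
contact_force: [0.7, -0.2, -0.3]
gripper_width: 57.6
grip_force: 64.3
time_s: 10.15
ee_pos: [465.7, -202.3, 33.0]
tcp_rot: [0.707, -0.707, -0.0, 0.001]
contact_force: [0.9, -0.1, -1.4]
gripper_width: 57.6
grip_force: 64.3
shift [0.0017 0.0007 0.022 ] yaw 0.0008 q6 0.101 cur ydir -179.96
blue n 18484 c [ 464.8 -204. ] size [111.  60.] long -90.0 z50/90 [30.8 34.2] yel [([446.0, -158.0, 33.0], 77)]
```

```bash
python3 -m handwheel '[[0.05,0,0,0.012,0],[0.05,0,0,0.021,0],[0.05,0,0,0.021,0],[0.075,0,0,0.021,0],[0.075,0,0,0.021,0],[0.075,0,0,0.0,0],[0.085,0,0,-0.05,0],[0.085,0,0,-0.1,0]]'; python3 -m handwheel '[[0.085,0.02,-0.005,-0.05,0],[0.085,0.06,-0.01,-0.1,0],[0.085,0.096,-0.015,-0.15,0],[0.085,0.096,-0.015,-0.165,0],[0.085,0.096,-0.015,-0.165,0],[0.085,0.096,-0.015,-0.165,0]]'
python3 - <<'E'
from h import *
P,d,ci=snap('wrist','w7.png');s,p,r=st();print(p)
np.savez('w7.npz',P=P,d=d)
trayfit(P,d,ci,'blue',465,-204,100)
for n in('tray_1','tray_1_cut'):
    for o in arm.search_frame('wrist',n):
        if o['confidence']>.3:
            u,v=o['at'];z=d[int(v),int(u)];print(n,np.round(o['at']),round(o['confidence'],2),world(ci,u,v,float(z)).round(0))
for x,y in((575,-200),(570,-350),(370,-350)): trayfit(P,d,ci,'black',x,y,80,5,20)
E
```

```text
time_s: 11.0
ee_pos: [465.2, -202.2, 134.6]
tcp_rot: [0.707, -0.707, -0.001, 0.001]
contact_force: [1.8, -0.4, 0.0]
gripper_width: 85.0
grip_force: 0.0
time_s: 11.6
ee_pos: [481.2, -298.5, 299.0]
tcp_rot: [-0.707, 0.707, -0.001, 0.001]
contact_force: [-0.2, 0.6, -0.3]
gripper_width: 84.9
grip_force: 0.0
[ 480.74881718 -297.87247041  297.73104767]
blue n 2054 c [ 464.9 -204.3] size [111.  59.] long -90.0 z50/90 [ 7.  10.8] yel [([445.0, -158.0, 9.0], 7)]
tray_1 [203. 132.] 0.92 [[ 573. -343.    7.]]
tray_1 [207. 218.] 0.88 [[ 576. -199.    7.]]
tray_1 [330. 125.] 0.62 [[ 377. -353.    7.]]
tray_1_cut [210. 214.] 0.7 [[ 570. -207.   10.]]
tray_1_cut [145. 249.] 0.5 [[ 688. -140.   11.]]
black n 2224 c [ 571.8 -197.2] size [112.5  60.7] long -83.5 z50/90 [ 8.8 11.3] yel [([547.0, -153.0, 10.0], 17)]
black n 2433 c [ 568.3 -340.6] size [111.4  59. ] long 84.92 z50/90 [ 8.7 10.9] yel [([554.0, -294.0, 9.0], 20)]
black n 2198 c [ 371.5 -347. ] size [112.1  60.9] long 85.03 z50/90 [ 9. 11.] yel [([385.0, -393.0, 9.0], 18)]
```

View pics/w7.png

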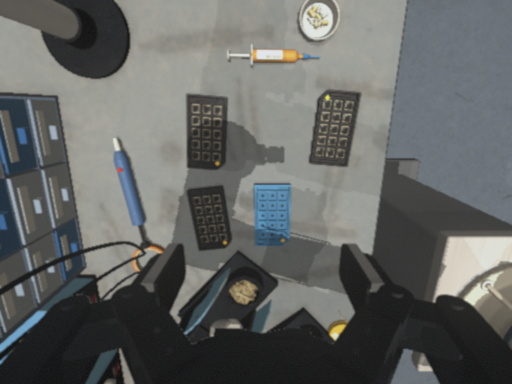

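The view shows three black trays at (207,132), (210,218) and (335,128), with the blue one laid aside at (272,213). I'll take the tray at (568,-341) first.

Run:
```python
from h import *
go(568.3,-340.8,11,-5.5)
```

```text
shift [ 0.0437 -0.0884  0.2858] yaw 0.097 q6 0.279 cur ydir -179.94
```

```bash
python3 -m handwheel '[[0.08,0.02,-0.04,0.03,0.097],[0.08,0.035,-0.075,0.06,0.097],[0.08,0.0437,-0.0884,0.1,0.097],[0.08,0.0437,-0.0884,0.15,0.097],[0.08,0.0437,-0.0884,0.2,0.097],[0.08,0.0437,-0.0884,0.24,0.097],[0.08,0.0437,-0.0884,0.26,0.097],[0.08,0.0437,-0.0884,0.26,0.097]]';python3 - <<'E'
from h import *
go(568.3,-340.8,11,-5.5)
E
```

```text
time_s: 12.55
ee_pos: [566.2, -339.8, 33.2]
tcp_rot: [-0.672, 0.74, 0.004, -0.002]
contact_force: [-0.6, 0.2, -0.2]
gripper_width: 79.9
grip_force: 0.0
shift [ 0.0008 -0.0024  0.0222] yaw -0.0002 q6 0.209 cur ydir 174.49
```

```bash
python3 -m handwheel '[[0.08,0,0,0.01,0],[0.08,0,0,0.02,0],[0.08,0,0,0.0265,0],[0.08,0,0,0.0265,0],[0.05,0,0,0.0265,0],[0.05,0,0,0.0265,0],[0.05,0,0,0.0265,0],[0.05,0,0,0.0265,0]]'
```

```text
time_s: 13.35
ee_pos: [570.1, -342.3, 13.2]
tcp_rot: [-0.672, 0.74, -0.001, 0.0]
contact_force: [-1.6, 0.5, 6.4]
gripper_width: 57.0
grip_force: 63.2
```

Fingertips touched the bench when closing, so I'll regrip 3 mm higher.

```bash
python3 -m handwheel '[[0.08,0,0,0,0],[0.08,0,0,-0.004,0],[0.08,0,0,-0.004,0],[0.05,0,0,-0.004,0],[0.05,0,0,-0.004,0],[0.05,0,0,-0.004,0],[0.05,0,0,-0.004,0]]';python3 -m handwheel '[[0.05,0,0,-0.05,0],[0.05,0,0,-0.1,0],[0.05,0,0,-0.15,0],[0.05,0,0,-0.2,0],[0.05,0,0,-0.245,0],[0.05,0,0,-0.245,0],[0.05,0,0,-0.245,0]]'
cat >> h.py <<'E'
def inhand(kind):
    P,d,ci=snap('wrist','ih.png'); s,p,r=st()
    c,sz,a=trayfit(P,d,ci,kind,p[0],p[1],75,p[2]-25,p[2]+12)
    Y=r.apply([0,1,0]); ya=np.degrees(np.arctan2(Y[1],Y[0]))
    off=r.inv().apply(np.r_[c-p[:2],0])[:2]
    da=(a-ya+0)%180-90
    print('TCP',p.round(1),'tool-off xy',off.round(2),'angle long-perp',round(da,2),'w',round(s['gripper_width'],1))
E
python3 - <<'E'
from h import *
inhand('black')
go(411,345,255,7.3)
E
```

```text
time_s: 14.05
ee_pos: [570.1, -342.4, 17.1]
tcp_rot: [-0.672, 0.74, -0.001, 0.0]
contact_force: [-0.1, 0.2, 5.9]
gripper_width: 50.0
grip_force: 2.8
time_s: 14.75
ee_pos: [569.8, -341.8, 262.0]
tcp_rot: [-0.672, 0.74, -0.001, 0.001]
contact_force: [-0.2, -0.4, -0.9]
gripper_width: 49.8
grip_force: 0.0Traceback (most recent call last):
  File "<stdin>", line 2, in <module>
  File "h.py", line 57, in inhand
    c,sz,a=trayfit(P,d,ci,kind,p[0],p[1],75,p[2]-25,p[2]+12)
           ~~~~~~~^^^^^^^^^^^^^^^^^^^^^^^^^^^^^^^^^^^^^^^^^^
  File "h.py", line 50, in trayfit
    c,s,a=rect(C[m][:,:2]); h=np.percentile(Z[m],[50,90])
          ~~~~^^^^^^^^^^^^
  File "h.py", line 35, in rect
    c=max(cv2.findContours(g,cv2.RETR_EXTERNAL,cv2.CHAIN_APPROX_NONE)[0],key=cv2.contourArea)
ValueError: max() iterable argument is empty
```

View pics/ih.png

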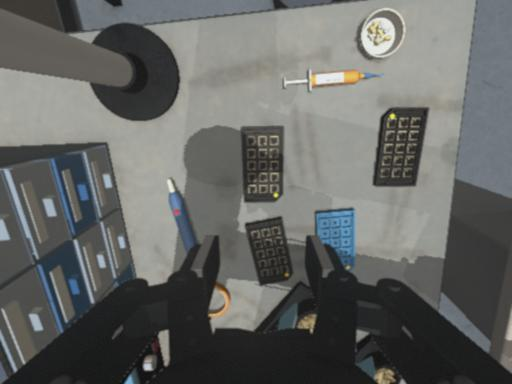

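The fingers closed over the tray top at (263,163), which is still in place, so at this width the tips stand only about 4 mm ahead of the TCP. I'll remeasure and grasp lower.

Run:
```python
from h import *
P,d,ci=snap('wrist');
for x,y in((572,-197),(568,-342),(372,-348)): trayfit(P,d,ci,'black',x,y,80,5,20)
go(568.5,-341.2,6,-5.5)
```

```text
black n 2330 c [ 572.5 -197.2] size [112.1  60.2] long -83.8 z50/90 [ 8.9 11.5] yel [([547.0, -153.0, 9.0], 21)]
black n 2481 c [ 570.6 -341.6] size [110.9  59.9] long 85.6 z50/90 [ 8.9 11.1] yel [([554.0, -294.0, 9.0], 22)]
black n 2766 c [ 371.4 -347.4] size [111.2  61.2] long 84.81 z50/90 [ 8.8 10.8] yel [([384.0, -393.0, 8.0], 27)]
shift [ 2.000e-04 -2.000e-04  2.531e-01] yaw -0.0005 q6 0.21 cur ydir 174.47
```

```bash
python3 -m handwheel '[[0.08,0,-0.001,0.05,0],[0.08,0,-0.001,0.1,0],[0.08,0,-0.001,0.15,0],[0.08,0,-0.001,0.2,0],[0.08,0,-0.001,0.235,0],[0.08,0,-0.001,0.251,0],[0.08,0,-0.001,0.252,0],[0.08,0,-0.001,0.252,0]]';python3 -m handwheel '[[0.08,0,0,0,0],[0.05,0,0,0,0],[0.05,0,0,0,0],[0.05,0,0,0,0],[0.05,0,0,0,0]]'
```

```text
time_s: 15.65
ee_pos: [569.8, -341.9, 8.1]
tcp_rot: [-0.672, 0.74, 0.001, -0.001]
contact_force: [-0.1, -0.1, 0.7]
gripper_width: 79.9
grip_force: 0.0
time_s: 16.15
ee_pos: [571.4, -342.4, 10.7]
tcp_rot: [-0.672, 0.74, -0.002, 0.001]
contact_force: [0.4, 1.5, 5.7]
gripper_width: 57.8
grip_force: 64.5
```

```bash
python3 -m handwheel '[[0.05,0,0,-0.01,0],[0.05,0,0,-0.05,0],[0.05,0,0,-0.1,0],[0.05,0,0,-0.15,0],[0.05,0,0,-0.2,0],[0.05,0,0,-0.25,0],[0.05,0,0,-0.25,0],[0.05,0,0,-0.25,0]]'
python3 - <<'E'
from h import *
inhand('black')
go(411,345,255,7.3)
E
```

```text
time_s: 16.95
ee_pos: [570.8, -341.9, 260.8]
tcp_rot: [-0.672, 0.74, -0.002, 0.001]
contact_force: [0.3, 0.2, -1.5]
gripper_width: 57.3
grip_force: 64.3
black n 17822 c [ 570.  -342.1] size [111.   61.1] long 85.43 z50/90 [258.9 261.1] yel [([555.0, -294.0, 259.0], 113)]
TCP [ 570.2 -341.5  258.7] tool-off xy [0.56 0.07] angle long-perp 0.95 w 57.8
shift [-0.668   0.2246  0.0042] yaw -0.2239 q6 0.209 cur ydir 174.47
```

```bash
python3 -m handwheel '[[0.05,-0.02,0.01,0,-0.05],[0.05,-0.668,0.2246,0,-0.224],[0.05,-0.668,0.2246,0,-0.224],[0.05,-0.668,0.2246,0,-0.224],[0.05,-0.668,0.2246,0,-0.224],[0.05,-0.668,0.2246,0,-0.224],[0.05,-0.668,0.2246,0,-0.224],[0.05,-0.668,0.2246,0,-0.224]]'
python3 - <<'E'
from h import *
go(411,345,255,7.3)
E
```

```text
time_s: 17.8
ee_pos: [483.0, 21.8, 257.2]
tcp_rot: [0.751, -0.661, -0.001, 0.001]
contact_force: [1.6, 0.2, -1.3]
gripper_width: 57.4
grip_force: 64.3
shift [-0.3298  0.0304  0.0022] yaw -0.0002 q6 -0.242 cur ydir -172.71
```

```bash
python3 -m handwheel '[[0.05,-0.05,0.005,0,0],[0.05,-0.1,0.01,0,0],[0.05,-0.15,0.015,0,0],[0.05,-0.2,0.02,0,0],[0.05,-0.25,0.025,0,0],[0.05,-0.3,0.03,0,0],[0.05,-0.325,0.034,0.03,0],[0.05,-0.325,0.034,0.06,0]]'; python3 -m handwheel '[[0.05,0,0,0.03,0],[0.05,0,0,0.03,0],[0.05,0,0,0.03,0]]';python3 - <<'E'
from h import *
inhand('black')
go(407.6,340.5,66,7.3)
E
```

```text
time_s: 18.6
ee_pos: [408.0, 341.0, 196.1]
tcp_rot: [0.752, -0.659, -0.0, 0.001]
contact_force: [-0.4, 0.3, -2.6]
gripper_width: 58.0
grip_force: 64.3
time_s: 18.9
ee_pos: [409.7, 337.6, 168.5]
tcp_rot: [0.751, -0.661, 0.001, 0.001]
contact_force: [0.3, -0.1, 1.0]
gripper_width: 57.8
grip_force: 64.3
black n 18699 c [409.2 337.8] size [111.4  60.8] long -82.15 z50/90 [166.5 168.9] yel [([472.0, 334.0, 226.0], 12), ([384.0, 381.0, 167.0], 100)]
TCP [410.3 338.2 169.8] tool-off xy [0.35 1.14] angle long-perp 0.55 w 57.5
shift [-0.0026  0.0025  0.1037] yaw 0.0001 q6 -0.857 cur ydir -172.7
```

View pics/ih.png

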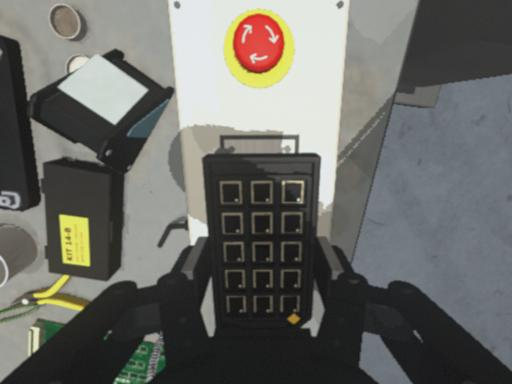

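The tray hangs at (262,240), dot at lower right, which is the correct way round. Pins are behind it. Descending with about 4 mm clearance to the pins.

```bash
python3 -m handwheel '[[0.05,-0.002,0.002,0.03,0],[0.05,-0.002,0.002,0.06,0],[0.05,-0.002,0.002,0.08,0],[0.05,-0.002,0.002,0.095,0],[0.05,-0.002,0.002,0.1,0],[0.05,-0.002,0.002,0.1,0],[0.05,-0.002,0.002,0.1,0]]';python3 - <<'E'
from h import *
import time
a=[arm.read_state() for _ in range(3)]
print([x['ee_pos'].round(1).tolist() for x in a],a[0]['contact_force'])
inhand('black')
E
```

```text
time_s: 19.65
ee_pos: [408.4, 340.8, 70.3]
tcp_rot: [0.751, -0.661, 0.0, -0.001]
contact_force: [0.4, 0.4, 0.2]
gripper_width: 57.5
grip_force: 64.3
[[408.4, 340.8, 70.3], [408.4, 340.8, 70.3], [408.4, 340.8, 70.3]] [0.36556548 0.39576886 0.20551248]
black n 21113 c [411.  338.9] size [115.8  76.9] long -79.88 z50/90 [68.1 70.6] yel [([369.0, 375.0, 70.0], 105), ([383.0, 384.0, 69.0], 103), ([474.0, 338.0, 151.0], 28)]
TCP [408.4 340.8  70.3] tool-off xy [ 2.23 -2.34] angle long-perp 2.82 w 57.5
```

```bash
python3 -m handwheel '[[0.05,0,0,0.004,0],[0.05,0,0,0.0055,0],[0.05,0,-0.002,0.0055,0],[0.05,0,-0.004,0.0055,0],[0.05,0,-0.005,0.0055,0],[0.05,0,-0.005,0.0055,0],[0.05,0,-0.005,0.0055,0]]'; python3 -m handwheel '[[0.05,-0.002,0,0,0],[0.05,-0.004,0,0,0],[0.05,-0.005,0,0,0],[0.05,-0.005,0,0,0],[0.05,-0.005,0,0,0]]'
```

```text
time_s: 20.4
ee_pos: [412.5, 340.7, 63.2]
tcp_rot: [0.751, -0.661, -0.0, 0.0]
contact_force: [-0.2, -0.6, -0.7]
gripper_width: 57.6
grip_force: 64.4
time_s: 20.9
ee_pos: [411.8, 345.3, 63.1]
tcp_rot: [0.751, -0.661, 0.0, 0.0]
contact_force: [-0.0, -3.1, 0.7]
gripper_width: 57.4
grip_force: 64.4
```

```bash
python3 -m handwheel '[[0.05,0,-0.001,0,0],[0.05,0,-0.002,0,0],[0.05,0,-0.002,0,0],[0.05,0,-0.002,0,0]]'
```

```text
time_s: 21.3
ee_pos: [412.2, 345.4, 63.0]
tcp_rot: [0.75, -0.661, -0.001, 0.001]
contact_force: [-7.4, -1.2, 4.0]
gripper_width: 57.5
grip_force: 64.9
```

```bash
python3 -m handwheel '[[0.05,0.001,0.002,0,0],[0.05,0.001,0.002,0.001,0],[0.05,0.001,0.002,0.001,0],[0.075,0.001,0.002,0.001,0],[0.078,0.001,0.002,0.001,0],[0.078,0.001,0.002,-0.005,0]]'; python3 -m handwheel '[[0.078,0,0,-0.03,0],[0.078,0,0,-0.075,0],[0.08,0.04,0,-0.12,0],[0.085,0.08,0,-0.15,0],[0.085,0.08,0,-0.15,0],[0.085,0.08,0,-0.15,0],[0.085,0.08,0,-0.15,0]]'
python3 - <<'E'
from h import *
P,d,ci=snap('wrist','w8.png');s,p,r=st();print(p.round(1))
np.savez('w8.npz',P=P,d=d)
c,s_,a=trayfit(P,d,ci,'black',411,345,75,55,72)
th=np.radians(7.3);ex=np.array([np.cos(th),np.sin(th)]);ey=np.array([-ex[1],ex[0]])
print('rel nest',(c-[411.1,344.5])@ex,(c-[411.1,344.5])@ey)
P,d,ci=snap('top')
for n in('tray_1','cover_tray'):
    for o in arm.search_frame('top',n):
        if o['confidence']>.4:
            u,v=o['at'];z=d[int(v),int(u)];print(n,np.round(o['at']),round(o['confidence'],2),world(ci,u,v,float(z)).round(0))
E
```

```text
time_s: 21.9
ee_pos: [412.0, 344.3, 67.7]
tcp_rot: [0.751, -0.661, 0.0, 0.001]
contact_force: [-0.1, 0.6, 0.4]
gripper_width: 77.7
grip_force: 0.0
time_s: 22.6
ee_pos: [421.8, 265.4, 217.4]
tcp_rot: [0.751, -0.661, -0.0, 0.001]
contact_force: [-1.5, 0.4, -1.3]
gripper_width: 84.9
grip_force: 0.0
[421.6 265.6 216.8]
black n 4219 c [412.5 346.7] size [114.9  61.7] long -82.61 z50/90 [60.6 62.9] yel [([359.0, 392.0, 49.0], 54), ([387.0, 388.0, 62.0], 25)]
rel nest 1.6836405552120972 2.0486170168816233
tray_1 [352. 245.] 0.87 [[ 374. -343.   11.]]
tray_1 [301. 182.] 0.71 [[ 574. -187.   11.]]
cover_tray [308. 213.] 0.61 [[ 474. -208.   12.]]
cover_tray [351. 244.] 0.47 [[ 378. -339.   14.]]
```

View pics/w8.png

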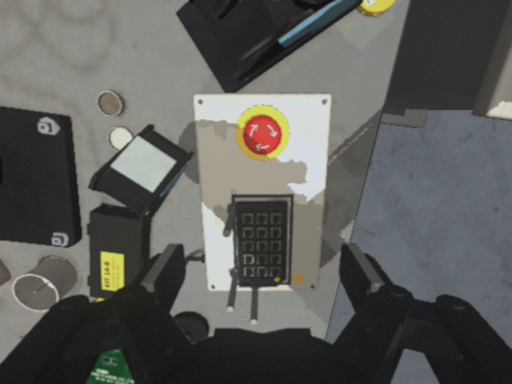

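Seated: the black tray is at (263,243) with its dot by the diamond. Next is the tray at (572,-197).

Run:
```python
from h import *
go(572,-255,250,6.3)
```

```text
shift [ 0.5357 -0.0823 -0.0324] yaw 0.0185 q6 -0.749 cur ydir -172.64
```

```bash
python3 -m handwheel '[[0.085,0.03,0,-0.032,0],[0.085,0.535,-0.0823,-0.032,0.0185],[0.085,0.535,-0.0823,-0.032,0.0185],[0.085,0.535,-0.0823,-0.032,0.0185],[0.085,0.535,-0.0823,-0.032,0.0185],[0.085,0.535,-0.0823,-0.032,0.0185],[0.085,0.535,-0.0823,-0.032,0.0185],[0.085,0.535,-0.0823,-0.032,0.0185]]'; python3 -m handwheel '[[0.085,0.04,-0.0055,0,0],[0.085,0.09,-0.012,0,0],[0.085,0.14,-0.019,0,0],[0.085,0.17,-0.023,0,0],[0.085,0.17,-0.023,0,0],[0.085,0.17,-0.023,0,0]]';python3 - <<'E'
from h import *
P,d,ci=snap('wrist');s,p,r=st();print(p.round(1))
trayfit(P,d,ci,'black',572,-197,75,5,20);trayfit(P,d,ci,'black',371,-347,75,5,20)
trayfit(P,d,ci,'blue',465,-204,80)
go(572.3,-197.3,6,6.3)
E
```

```text
time_s: 23.6
ee_pos: [526.1, -101.5, 249.4]
tcp_rot: [0.745, -0.667, -0.0, 0.0]
contact_force: [1.8, 0.5, -0.0]
gripper_width: 85.2
grip_force: 0.0
time_s: 24.2
ee_pos: [567.3, -266.7, 248.6]
tcp_rot: [0.744, -0.668, -0.001, 0.001]
contact_force: [-0.5, -0.1, -0.3]
gripper_width: 84.8
grip_force: 0.0
[ 567.3 -265.9  249.2]
black n 2546 c [ 572.1 -196.6] size [113.2  60.3] long -83.58 z50/90 [ 9.  11.3] yel [([547.0, -153.0, 9.0], 23)]
black n 3225 c [ 371.6 -347.1] size [112.4  61.1] long 84.81 z50/90 [ 8.8 10.8] yel [([385.0, -394.0, 9.0], 34)]
blue n 2742 c [ 466.  -203.6] size [112.  60.] long -90.0 z50/90 [ 7.4 10.7] yel [([446.0, -158.0, 10.0], 9)]
shift [-0.0675 -0.0128  0.2433] yaw -0.0006 q6 0.299 cur ydir -173.74
```

```bash
python3 -m handwheel '[[0.082,-0.04,-0.007,0.03,0],[0.082,-0.0675,-0.0125,0.07,0],[0.082,-0.0675,-0.0125,0.12,0],[0.082,-0.0675,-0.0125,0.17,0],[0.082,-0.0675,-0.0125,0.21,0],[0.082,-0.0675,-0.0125,0.235,0],[0.082,-0.0675,-0.0125,0.242,0],[0.082,-0.0675,-0.0125,0.242,0]]';python3 -m handwheel '[[0.08,0,0,0,0],[0.05,0,0,0,0],[0.05,0,0,0,0],[0.05,0,0,0,0],[0.05,0,0,0,0]]';  python3 -m handwheel '[[0.05,0,0,-0.01,0],[0.05,0,0,-0.05,0],[0.05,0,0,-0.1,0],[0.05,0,0,-0.15,0],[0.05,0,0,-0.2,0],[0.05,0,0,-0.25,0],[0.05,0,0,-0.25,0],[0.05,0,0,-0.25,0]]'
python3 - <<'E'
from h import *
inhand('black')
go(408.5,341,255,7.3)
E
```

```text
time_s: 25.05
ee_pos: [572.0, -197.1, 8.1]
tcp_rot: [0.745, -0.667, -0.0, 0.0]
contact_force: [0.4, -0.3, 1.4]
gripper_width: 82.1
grip_force: 0.0
time_s: 25.55
ee_pos: [573.7, -198.2, 10.7]
tcp_rot: [0.745, -0.667, 0.002, -0.001]
contact_force: [-0.9, 1.9, 7.8]
gripper_width: 58.0
grip_force: 63.5
time_s: 26.35
ee_pos: [572.6, -198.0, 260.6]
tcp_rot: [0.744, -0.668, 0.002, -0.002]
contact_force: [0.3, -0.3, -1.6]
gripper_width: 57.5
grip_force: 64.4
black n 17791 c [ 572.1 -197.6] size [110.4  60.6] long -83.99 z50/90 [258.6 260.9] yel [([548.0, -153.0, 259.0], 110)]
TCP [ 571.9 -197.8  258.6] tool-off xy [-0.17 -0.18] angle long-perp -0.23 w 57.8
shift [-0.5533  0.1039  0.0039] yaw -0.0185 q6 0.184 cur ydir -173.76
```

```bash
python3 -m handwheel '[[0.05,-0.03,0.005,0,0],[0.05,-0.553,0.104,0,-0.0185],[0.05,-0.553,0.104,0,-0.0185],[0.05,-0.553,0.104,0,-0.0185],[0.05,-0.553,0.104,0,-0.0185],[0.05,-0.553,0.104,0,-0.0185],[0.05,-0.553,0.104,0,-0.0185],[0.05,-0.553,0.104,0,-0.0185]]'
python3 - <<'E'
from h import *
go(408.5,341,255,7.3)
E
```

```text
time_s: 27.2
ee_pos: [460.1, 167.3, 257.0]
tcp_rot: [0.751, -0.661, -0.0, 0.001]
contact_force: [0.9, 0.2, -0.1]
gripper_width: 57.6
grip_force: 64.4
shift [-0.1789  0.0291  0.0019] yaw -0.0 q6 -0.542 cur ydir -172.7
```

```bash
python3 -m handwheel '[[0.05,-0.05,0.008,0,0],[0.05,-0.1,0.016,0,0],[0.05,-0.15,0.024,0,0],[0.05,-0.172,0.028,0.03,0],[0.05,-0.172,0.028,0.07,0],[0.05,-0.172,0.028,0.095,0],[0.05,-0.172,0.028,0.095,0],[0.05,-0.172,0.028,0.095,0]]'; python3 -m handwheel '[[0.05,0,0,0,0],[0.05,0,0,0,0]]'
python3 - <<'E'
from h import *
inhand('black')
go(408.2,341,80,7.3)
E
```

```text
time_s: 28.0
ee_pos: [412.3, 332.6, 163.3]
tcp_rot: [0.751, -0.661, 0.0, 0.001]
contact_force: [-0.5, 0.9, 0.8]
gripper_width: 57.4
grip_force: 64.4
time_s: 28.2
ee_pos: [412.9, 333.6, 164.9]
tcp_rot: [0.751, -0.661, -0.0, -0.001]
contact_force: [-0.0, 0.4, -0.1]
gripper_width: 57.0
grip_force: 64.4
black n 18529 c [412.2 334.3] size [111.1  60.4] long -82.57 z50/90 [162.8 165.1] yel [([475.0, 330.0, 223.0], 10), ([388.0, 378.0, 164.0], 98)]
TCP [412.8 333.5 164.7] tool-off xy [-0.91  0.46] angle long-perp 0.14 w 57.4
shift [-0.0079  0.0038  0.0847] yaw -0.0002 q6 -0.848 cur ydir -172.71
```

```bash
python3 -m handwheel '[[0.05,-0.008,0.004,0.02,0],[0.05,-0.008,0.004,0.05,0],[0.05,-0.008,0.004,0.07,0],[0.05,-0.008,0.004,0.083,0],[0.05,-0.008,0.004,0.0885,0],[0.05,-0.008,0.004,0.0885,0],[0.05,-0.008,0.004,0.0885,0]]'; python3 -m handwheel '[[0.05,-0.001,-0.001,0,0],[0.05,-0.003,-0.003,0,0],[0.05,-0.004,-0.004,0,0],[0.05,-0.005,-0.005,0,0],[0.05,-0.005,-0.005,0,0],[0.05,-0.005,-0.005,0,0]]'
```

```text
time_s: 28.95
ee_pos: [407.7, 341.1, 75.7]
tcp_rot: [0.751, -0.661, -0.0, -0.001]
contact_force: [0.4, 0.3, -1.0]
gripper_width: 57.8
grip_force: 64.4
time_s: 29.55
ee_pos: [410.7, 344.6, 74.9]
tcp_rot: [0.751, -0.661, 0.0, 0.002]
contact_force: [-4.6, -4.7, 6.6]
gripper_width: 57.5
grip_force: 65.2
```

```bash
python3 -m handwheel '[[0.05,0,0,-0.002,0],[0.05,0,0,-0.0025,0],[0.05,0,0,-0.0025,0]]'; python3 -m handwheel '[[0.05,-0.0005,-0.001,0,0],[0.05,-0.0005,-0.002,0,0],[0.05,-0.0005,-0.002,0,0],[0.05,-0.0005,-0.002,0,0]]'
```

```text
time_s: 29.85
ee_pos: [410.8, 344.8, 76.4]
tcp_rot: [0.751, -0.661, 0.0, 0.002]
contact_force: [-1.2, -4.1, -2.7]
gripper_width: 57.8
grip_force: 64.3
time_s: 30.25
ee_pos: [412.3, 345.0, 76.1]
tcp_rot: [0.751, -0.661, 0.0, 0.003]
contact_force: [-2.8, -6.4, -1.7]
gripper_width: 57.2
grip_force: 64.5
```

```bash
python3 -m handwheel '[[0.05,0.001,0.0005,0,0],[0.05,0.001,0.0005,0.001,0],[0.05,0.001,0.0005,0.0015,0],[0.05,0.001,0.0005,0.0015,0],[0.075,0.001,0.0005,0.0015,0],[0.078,0.001,0.0005,0.0015,0],[0.078,0.001,0.0005,-0.005,0]]'; python3 -m handwheel '[[0.078,0,0,-0.03,0],[0.078,0,0,-0.075,0],[0.08,0.04,0,-0.12,0],[0.085,0.08,0,-0.145,0],[0.085,0.08,0,-0.145,0],[0.085,0.08,0,-0.145,0],[0.085,0.08,0,-0.145,0]]'
cat > chk.py <<'E'
from h import *
import sys
zl=float(sys.argv[1])
P,d,ci=snap('wrist',sys.argv[2]);s,p,r=st();print(p.round(1))
th=np.radians(7.3);ex=np.array([np.cos(th),np.sin(th)]);ey=np.array([-ex[1],ex[0]])
c,s_,a=trayfit(P,d,ci,sys.argv[3],411,345,75,zl-8,zl+7)
print('rel nest',((c-[411.1,344.5])@ex).round(1),((c-[411.1,344.5])@ey).round(1)); red(P,d,ci)
im=P[180:320,180:340,::-1]; cv2.imwrite('pics/crop_'+sys.argv[2],cv2.resize(im,None,fx=4,fy=4,interpolation=cv2.INTER_CUBIC))
P,d,ci=snap('top')
for n in('tray_1','cover_tray'):
    for o in arm.search_frame('top',n):
        if o['confidence']>.4:
            u,v=o['at'];z=d[int(v),int(u)];print(n,np.round(o['at']),round(o['confidence'],2),world(ci,u,v,float(z)).round(0))
E
python3 chk.py 76 w9.png black
```

```text
time_s: 30.95
ee_pos: [413.4, 346.5, 82.4]
tcp_rot: [0.751, -0.661, -0.0, -0.001]
contact_force: [-0.7, 0.2, 0.5]
gripper_width: 77.9
grip_force: 0.0
time_s: 31.65
ee_pos: [423.0, 266.9, 226.7]
tcp_rot: [0.751, -0.661, -0.0, 0.0]
contact_force: [0.5, 0.5, -0.2]
gripper_width: 84.9
grip_force: 0.0
[422.9 267.  226.1]
black n 4273 c [412.3 347. ] size [115.4  61.7] long -82.06 z50/90 [72.7 74.9] yel [([359.0, 392.0, 49.0], 55), ([387.0, 389.0, 73.0], 28)]
rel nest 1.5 2.3
red n 804 z90 79.0 topmean [428.2 212.5  77.7] ((428.0403747558594, 213.05271911621094), 18.603391647338867) pix 263.3 132.1
tray_1 [357. 244.] 0.94 [[ 376. -356.   15.]]
tray_1 [382. 216.] 0.68 [[ 462. -439.   15.]]
tray_1 [141. 232.] 0.64 [[421. 298.  74.]]
cover_tray [308. 214.] 0.58 [[ 470. -206.    7.]]
```

View pics/crop_w9.png

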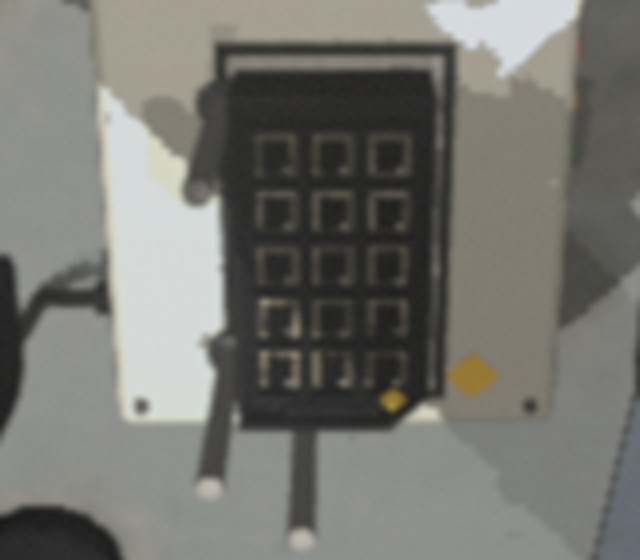

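Two trays are stacked squarely: pile at (330,250) in the crop, cut corner at the diamond (470,375). The third tray needs a half turn, so I'll turn the hand clockwise on the way to it.

Run:
```python
from h import *
go(400,0,255)
```

```text
shift [ 0.2619  0.0569 -0.0285] yaw 0 q6 -0.748 cur ydir -172.64
```

```bash
python3 -m handwheel '[[0.085,0.03,0.007,-0.028,0.14],[0.085,0.07,0.015,-0.028,0.28],[0.085,0.11,0.024,-0.028,0.42],[0.085,0.15,0.033,-0.028,0.56],[0.085,0.19,0.041,-0.028,0.7],[0.085,0.23,0.05,-0.028,0.84],[0.085,0.262,0.057,-0.028,0.98],[0.085,0.262,0.057,-0.028,1.12]]'
python3 - <<'E'
from h import *
go(372,-280,255)
E
```

```text
time_s: 32.65
ee_pos: [399.5, -3.1, 255.0]
tcp_rot: [-0.281, 0.96, -0.0, -0.0]
contact_force: [0.5, 0.6, -0.1]
gripper_width: 84.8
grip_force: 0.0
shift [ 1.725e-01 -2.184e-01  2.000e-04] yaw 0 q6 -1.391 cur ydir 122.64
```

```bash
python3 -m handwheel '[[0.085,0.02,-0.026,0,0.14],[0.085,0.045,-0.057,0,0.28],[0.085,0.07,-0.089,0,0.42],[0.085,0.095,-0.12,0,0.56],[0.085,0.12,-0.152,0,0.7],[0.085,0.145,-0.184,0,0.84],[0.085,0.1725,-0.218,0,0.98],[0.085,0.1725,-0.218,0,1.12]]';  python3 -m handwheel '[[0.085,0,0,0,0.14],[0.085,0,0,0,0.28],[0.085,0,0,0,0.42],[0.085,0,0,0,0.56],[0.085,0,0,0,0.7],[0.085,0,0,0,0.84],[0.085,0,0,0,0.98],[0.085,0,0,0,1.112]]'
python3 - <<'E'
from h import *
go(372,-280,255,-5.3)
P,d,ci=snap('wrist')
trayfit(P,d,ci,'black',371,-347,75,5,20)
go(371.5,-347.2,6,-5.3)
E
```

```text
time_s: 33.45
ee_pos: [374.0, -281.0, 253.9]
tcp_rot: [0.273, 0.962, -0.0, -0.001]
contact_force: [-0.1, 0.0, -0.5]
gripper_width: 85.1
grip_force: 0.0
time_s: 34.25
ee_pos: [375.0, -277.2, 254.5]
tcp_rot: [0.737, 0.675, -0.0, -0.001]
contact_force: [-0.2, -0.6, -0.3]
gripper_width: 85.5
grip_force: 0.0
shift [-0.0031 -0.0028 -0.0005] yaw 0.0047 q6 -2.93 cur ydir -5.03
black n 2353 c [ 369.9 -346.5] size [113.3  59.8] long 84.53 z50/90 [ 8.9 11. ] yel [([384.0, -394.0, 9.0], 21)]
shift [-0.0702  0.0034  0.2485] yaw -0.0016 q6 -2.937 cur ydir -5.39
```

```bash
python3 -m handwheel '[[0.082,-0.035,0.0015,0.03,0],[0.082,-0.07,0.0025,0.07,0],[0.082,-0.07,0.0025,0.12,0],[0.082,-0.07,0.0025,0.17,0],[0.082,-0.07,0.0025,0.21,0],[0.082,-0.07,0.0025,0.24,0],[0.082,-0.07,0.0025,0.247,0],[0.082,-0.07,0.0025,0.247,0]]';python3 -m handwheel '[[0.08,0,0,0,0],[0.05,0,0,0,0],[0.05,0,0,0,0],[0.05,0,0,0,0],[0.05,0,0,0,0]]';  python3 -m handwheel '[[0.05,0,0,-0.01,0],[0.05,0,0,-0.05,0],[0.05,0,0,-0.1,0],[0.05,0,0,-0.15,0],[0.05,0,0,-0.2,0],[0.05,0,0,-0.25,0],[0.05,0,0,-0.25,0],[0.05,0,0,-0.25,0]]'
python3 - <<'E'
from h import *
inhand('black')
go(400,0,255)
E
```

```text
time_s: 35.1
ee_pos: [371.1, -347.2, 7.5]
tcp_rot: [0.735, 0.678, -0.001, -0.001]
contact_force: [0.2, -0.5, 0.8]
gripper_width: 82.0
grip_force: 0.0
time_s: 35.6
ee_pos: [372.7, -348.1, 10.5]
tcp_rot: [0.736, 0.678, 0.001, 0.002]
contact_force: [-1.4, 2.6, 8.0]
gripper_width: 57.4
grip_force: 62.8
time_s: 36.4
ee_pos: [371.8, -347.5, 260.3]
tcp_rot: [0.736, 0.677, 0.001, 0.002]
contact_force: [-0.6, 0.8, -1.6]
gripper_width: 57.3
grip_force: 64.5
black n 17930 c [ 370.9 -345.5] size [112.1  60.6] long 85.06 z50/90 [258.5 260.8] yel [([386.0, -393.0, 259.0], 105)]
TCP [ 371.2 -347.1  258.5] tool-off xy [ 1.53 -0.41] angle long-perp -0.19 w 57.6
shift [ 0.3482 -0.      0.0036] yaw 0 q6 -2.781 cur ydir -4.75
```

```bash
python3 -m handwheel '[[0.05,0.03,0,0.002,-0.14],[0.05,0.07,0,0.002,-0.28],[0.05,0.12,0,0.002,-0.42],[0.05,0.17,0,0.002,-0.56],[0.05,0.22,0,0.002,-0.7],[0.05,0.27,0,0.002,-0.84],[0.05,0.32,0,0.002,-0.98],[0.05,0.348,0,0.002,-1.12]]'
python3 - <<'E'
from h import *
go(412,300,255)
E
```

```text
time_s: 37.25
ee_pos: [399.1, 2.0, 254.9]
tcp_rot: [0.26, 0.966, -0.0, -0.001]
contact_force: [0.4, -0.5, -0.3]
gripper_width: 57.9
grip_force: 64.5
shift [ 1.383e-01  2.643e-01 -1.000e-04] yaw 0 q6 -2.497 cur ydir 59.89
```

```bash
python3 -m handwheel '[[0.05,0.014,0.026,0,-0.14],[0.05,0.033,0.063,0,-0.28],[0.05,0.053,0.1,0,-0.42],[0.05,0.073,0.14,0,-0.56],[0.05,0.093,0.178,0,-0.7],[0.05,0.113,0.216,0,-0.84],[0.05,0.13,0.25,0,-0.98],[0.05,0.138,0.264,0,-1.12]]';python3 -m handwheel '[[0.05,0,0,0,-0.14],[0.05,0,0,0,-0.28],[0.05,0,0,0,-0.42],[0.05,0,0,0,-0.56],[0.05,0,0,0,-0.7],[0.05,0,0,0,-0.84],[0.05,0,0,0,-0.98],[0.05,0,0,0,-1.11]]'
python3 - <<'E'
from h import *
go(408.2,341,165,7.3)
E
```

```text
time_s: 38.05
ee_pos: [414.8, 299.0, 253.8]
tcp_rot: [-0.293, 0.956, -0.001, -0.002]
contact_force: [-0.8, -0.3, -1.2]
gripper_width: 57.0
grip_force: 64.5
time_s: 38.85
ee_pos: [415.0, 296.2, 254.5]
tcp_rot: [0.752, -0.659, -0.0, 0.002]
contact_force: [0.6, 0.7, -0.4]
gripper_width: 57.5
grip_force: 64.5
shift [-0.0455  0.0007  0.0894] yaw 0.0038 q6 -0.796 cur ydir -172.49
```

```bash
python3 -m handwheel '[[0.05,-0.02,0,0.02,0.0035],[0.05,-0.045,0.0005,0.05,0.0035],[0.05,-0.045,0.0005,0.088,0.0035],[0.05,-0.045,0.0005,0.088,0.0035],[0.05,-0.045,0.0005,0.088,0.0035],[0.05,-0.045,0.0005,0.088,0.0035]]'
python3 - <<'E'
from h import *
inhand('black')
go(408.2,341.5,90,7.3)
E
```

```text
time_s: 39.45
ee_pos: [410.6, 341.7, 170.2]
tcp_rot: [0.749, -0.663, 0.0, -0.001]
contact_force: [0.1, 0.3, -0.1]
gripper_width: 57.4
grip_force: 64.6
black n 18881 c [410.3 341. ] size [112.2  60.8] long -83.52 z50/90 [168.4 170.7] yel [([472.0, 338.0, 226.0], 10), ([386.0, 384.0, 169.0], 106)]
TCP [410.6 341.9 170.4] tool-off xy [0.86 0.37] angle long-perp -0.49 w 57.2
shift [0.0003 0.0027 0.0804] yaw -0.0056 q6 -0.867 cur ydir -173.02
```

```bash
python3 -m handwheel '[[0.05,0,0.0025,0.02,-0.005],[0.05,0,0.0025,0.05,-0.005],[0.05,0,0.0025,0.07,-0.005],[0.05,0,0.0025,0.08,-0.005],[0.05,0,0.0025,0.081,-0.005],[0.05,0,0.0025,0.081,-0.005]]'; python3 -m handwheel '[[0.05,-0.001,-0.001,0,0],[0.05,-0.003,-0.003,0,0],[0.05,-0.004,-0.004,0,0],[0.05,-0.005,-0.005,0,0],[0.05,-0.005,-0.005,0,0],[0.05,-0.005,-0.005,0,0]]'
```

```text
time_s: 40.1
ee_pos: [407.9, 341.7, 88.6]
tcp_rot: [0.751, -0.661, 0.0, -0.001]
contact_force: [0.2, -0.6, -0.6]
gripper_width: 57.8
grip_force: 64.6
time_s: 40.7
ee_pos: [411.5, 346.6, 87.2]
tcp_rot: [0.751, -0.661, 0.0, 0.0]
contact_force: [0.2, -1.4, -0.3]
gripper_width: 57.5
grip_force: 64.6
```

```bash
python3 -m handwheel '[[0.05,-0.0005,-0.001,0,0],[0.05,-0.001,-0.002,0,0],[0.05,-0.001,-0.002,0,0],[0.05,-0.001,-0.002,0,0]]'
```

```text
time_s: 41.1
ee_pos: [412.1, 346.8, 86.9]
tcp_rot: [0.751, -0.661, -0.0, 0.002]
contact_force: [-4.6, -4.4, 3.4]
gripper_width: 57.4
grip_force: 65.0
```

Both pins touched. Back off slightly, set down and release.

```bash
python3 -m handwheel '[[0.05,0.001,0.001,0,0],[0.05,0.001,0.001,0.0005,0],[0.05,0.001,0.001,0.001,0],[0.05,0.001,0.001,0.001,0],[0.075,0.001,0.001,0.001,0],[0.078,0.001,0.001,0.001,0],[0.078,0.001,0.001,-0.005,0]]'; python3 -m handwheel '[[0.078,0,0,-0.03,0],[0.078,0,0,-0.075,0],[0.08,0.04,0,-0.12,0],[0.085,0.08,0,-0.14,0],[0.085,0.08,0,-0.14,0],[0.085,0.08,0,-0.14,0],[0.085,0.08,0,-0.14,0]]'; python3 chk.py 87 w10.png black
python3 - <<'E'
from h import *
go(465,-265,250,0)
E
```

```text
time_s: 41.8
ee_pos: [412.5, 346.8, 91.8]
tcp_rot: [0.751, -0.661, 0.0, 0.0]
contact_force: [0.5, 0.2, -0.1]
gripper_width: 78.3
grip_force: 0.0
time_s: 42.5
ee_pos: [422.3, 267.7, 231.5]
tcp_rot: [0.751, -0.661, -0.0, 0.0]
contact_force: [0.0, 0.0, 0.1]
gripper_width: 84.9
grip_force: 0.0
[422.2 267.9 231.1]
black n 4514 c [412.3 346.1] size [113.5  61.1] long -82.71 z50/90 [84.6 86.9] yel [([359.0, 392.0, 49.0], 52), ([387.0, 388.0, 86.0], 25)]
rel nest 1.4 1.5
red n 786 z90 79.0 topmean [428.2 212.7  77.7] ((427.8587951660156, 213.18692016601562), 18.615318298339844) pix 262.6 131.1
cover_tray [306. 215.] 0.9 [[ 468. -203.    6.]]
cover_tray [167. 229.] 0.61 [[429. 223.  78.]]
shift [ 0.5341  0.0256 -0.0181] yaw 0.1279 q6 -0.751 cur ydir -172.67
```

View pics/crop_w10.png

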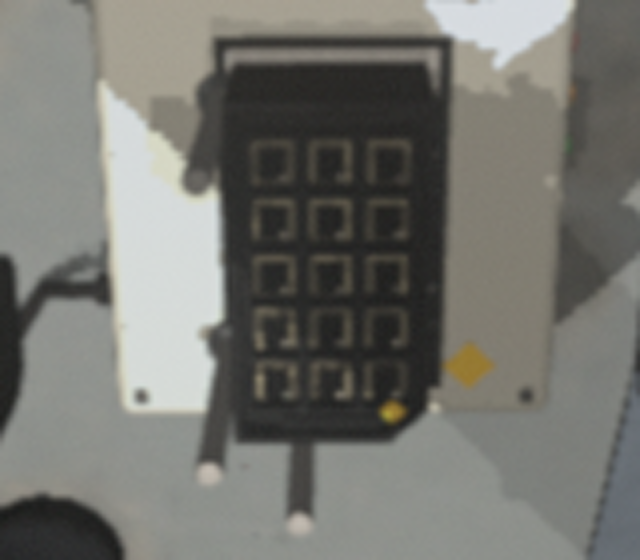

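Three loaded trays are stacked with the cut corner at (410,425) by the diamond, and no black trays are left on the bench. Cover next.

```bash
python3 -m handwheel '[[0.085,0.03,0,-0.018,0.02],[0.085,0.534,0.026,-0.018,0.128],[0.085,0.534,0.026,-0.018,0.128],[0.085,0.534,0.026,-0.018,0.128],[0.085,0.534,0.026,-0.018,0.128],[0.085,0.534,0.026,-0.018,0.128],[0.085,0.534,0.026,-0.018,0.128],[0.085,0.534,0.026,-0.018,0.128]]'; python3 -m handwheel '[[0.085,0.05,0,0,0],[0.085,0.1,-0.003,0,0],[0.085,0.13,-0.005,0,0],[0.085,0.15,-0.005,0,0],[0.085,0.15,-0.005,0,0],[0.085,0.15,-0.005,0,0]]'
python3 - <<'E'
from h import *
P,d,ci=snap('wrist');s,p,r=st();print(p.round(1))
c,_,a=trayfit(P,d,ci,'blue',465,-204,80)
go(465.2,-204,6,0)
C=cloud(d,ci);hsv=cv2.cvtColor(P,cv2.COLOR_RGB2HSV)
P,d,ci=snap('top','top3.png');trayfit(P,d,ci,'blue',465,-204,90,-5,30)
E
```

```text
time_s: 43.5
ee_pos: [452.7, -112.9, 249.9]
tcp_rot: [0.707, -0.707, -0.0, 0.0]
contact_force: [1.6, 0.4, -0.5]
gripper_width: 85.1
grip_force: 0.0
time_s: 44.1
ee_pos: [457.7, -261.1, 249.4]
tcp_rot: [-0.707, 0.708, 0.001, -0.0]
contact_force: [-0.0, 0.3, 0.6]
gripper_width: 85.1
grip_force: 0.0
[ 457.8 -260.6  249.7]
blue n 2772 c [ 464.1 -203.7] size [112.  59.] long -90.0 z50/90 [ 6.7 10.9] yel [([445.0, -158.0, 10.0], 8)]
shift [-0.0565 -0.0076  0.2438] yaw -0.0006 q6 0.22 cur ydir 179.97Traceback (most recent call last):
  File "<stdin>", line 6, in <module>
  File "h.py", line 50, in trayfit
    c,s,a=rect(C[m][:,:2]); h=np.percentile(Z[m],[50,90])
          ~~~~^^^^^^^^^^^^
  File "h.py", line 31, in rect
    o=pts.min(0)-5; g=np.zeros((((pts.max(0)-o)+6)[::-1]).astype(int)+1,np.uint8)
      ~~~~~~~^^^
    return umr_minimum(a, axis, None, out, keepdims, initial, where)
ValueError: zero-size array to reduction operation minimum which has no identity
```

```bash
python3 -m handwheel '[[0.082,-0.03,-0.007,0.03,0],[0.082,-0.0565,-0.007,0.07,0],[0.082,-0.0565,-0.007,0.12,0],[0.082,-0.0565,-0.007,0.17,0],[0.082,-0.0565,-0.007,0.21,0],[0.082,-0.0565,-0.007,0.235,0],[0.082,-0.0565,-0.007,0.242,0],[0.082,-0.0565,-0.007,0.242,0]]';python3 -m handwheel '[[0.08,0,0,0,0],[0.05,0,0,0,0],[0.05,0,0,0,0],[0.05,0,0,0,0],[0.05,0,0,0,0]]';  python3 -m handwheel '[[0.05,0,0,-0.01,0],[0.05,0,0,-0.05,0],[0.05,0,0,-0.1,0],[0.05,0,0,-0.15,0],[0.05,0,0,-0.2,0],[0.05,0,0,-0.25,0],[0.05,0,0,-0.25,0],[0.05,0,0,-0.25,0]]'
python3 - <<'E'
from h import *
inhand('blue')
go(412,300,255,7.3)
E
```

```text
time_s: 45.0
ee_pos: [464.6, -204.1, 8.1]
tcp_rot: [0.707, -0.707, -0.0, 0.0]
contact_force: [0.2, -0.9, 0.2]
gripper_width: 82.1
grip_force: 0.0
time_s: 45.5
ee_pos: [466.0, -205.0, 10.4]
tcp_rot: [-0.707, 0.707, -0.002, 0.001]
contact_force: [-1.3, 1.9, 8.5]
gripper_width: 57.7
grip_force: 62.9
time_s: 46.3
ee_pos: [465.0, -204.8, 260.2]
tcp_rot: [-0.707, 0.708, -0.001, 0.001]
contact_force: [0.3, 0.2, -1.7]
gripper_width: 57.3
grip_force: 64.4
blue n 17709 c [ 464.5 -204.2] size [110.  60.] long -90.0 z50/90 [256.9 260.4] yel [([445.0, -158.0, 259.0], 74)]
TCP [ 464.3 -204.5  258.4] tool-off xy [-0.32 -0.15] angle long-perp 0.07 w 57.6
shift [-0.5045  0.0529  0.0037] yaw -0.1286 q6 0.105 cur ydir 179.93
```

```bash
python3 -m handwheel '[[0.05,-0.03,0.003,0.002,-0.01],[0.05,-0.5045,0.053,0.002,-0.128],[0.05,-0.5045,0.053,0.002,-0.128],[0.05,-0.5045,0.053,0.002,-0.128],[0.05,-0.5045,0.053,0.002,-0.128],[0.05,-0.5045,0.053,0.002,-0.128],[0.05,-0.5045,0.053,0.002,-0.128],[0.05,-0.5045,0.053,0.002,-0.128]]';python3 -m handwheel '[[0.05,-0.05,0,0,0],[0.05,-0.1,0,0,0],[0.05,-0.14,0,0,0],[0.05,-0.18,0,0.02,0],[0.05,-0.18,0,0.05,0],[0.05,-0.18,0,0.08,0],[0.05,-0.18,0,0.08,0],[0.05,-0.18,0,0.08,0]]';  python3 - <<'E'
from h import *
inhand('blue')
go(408.2,341,100,7.3)
E
```

```text
time_s: 47.15
ee_pos: [423.9, 174.7, 255.0]
tcp_rot: [0.751, -0.661, -0.0, 0.001]
contact_force: [1.4, 0.4, -0.5]
gripper_width: 57.5
grip_force: 64.4
time_s: 47.95
ee_pos: [402.5, 351.1, 176.0]
tcp_rot: [0.751, -0.661, 0.001, 0.001]
contact_force: [-0.3, 0.8, 0.3]
gripper_width: 57.7
grip_force: 64.4
blue n 17568 c [401.8 351.4] size [110.4  59.7] long -83.05 z50/90 [172.7 176.2] yel [([377.0, 395.0, 175.0], 70)]
TCP [403.1 351.8 177.3] tool-off xy [0.17 1.38] angle long-perp -0.32 w 57.7
shift [ 0.0113 -0.0036  0.0773] yaw -0.0004 q6 -0.884 cur ydir -172.72
```

```bash
python3 -m handwheel '[[0.05,0.0113,-0.0035,0,0],[0.05,0.0113,-0.0035,0.02,0],[0.05,0.0113,-0.0035,0.05,0],[0.05,0.0113,-0.0035,0.068,0],[0.05,0.0113,-0.0035,0.0765,0],[0.05,0.0113,-0.0035,0.0765,0],[0.05,0.0113,-0.0035,0.0765,0]]'; python3 -m handwheel '[[0.05,-0.001,-0.001,0,0],[0.05,-0.003,-0.003,0,0],[0.05,-0.004,-0.004,0,0],[0.05,-0.005,-0.005,0,0],[0.05,-0.005,-0.005,0,0],[0.05,-0.005,-0.005,0,0]]'
```

```text
time_s: 48.7
ee_pos: [408.3, 341.5, 101.3]
tcp_rot: [0.751, -0.661, 0.0, -0.001]
contact_force: [0.6, 0.6, 0.1]
gripper_width: 57.6
grip_force: 64.4
time_s: 49.3
ee_pos: [411.2, 344.8, 99.4]
tcp_rot: [0.751, -0.661, 0.001, 0.002]
contact_force: [-2.1, -5.5, 2.1]
gripper_width: 57.5
grip_force: 64.8
```

```bash
python3 -m handwheel '[[0.05,0.0,-0.001,0,0],[0.05,0,-0.0015,0,0],[0.05,0,-0.0015,0,0]]'
```

```text
time_s: 49.6
ee_pos: [412.2, 344.9, 99.1]
tcp_rot: [0.751, -0.661, 0.0, 0.002]
contact_force: [-3.1, -6.3, 1.4]
gripper_width: 57.7
grip_force: 64.7
```

```bash
python3 -m handwheel '[[0.05,0.001,0.0005,0,0],[0.05,0.001,0.0005,0.0005,0],[0.05,0.001,0.0005,0.001,0],[0.05,0.001,0.0005,0.001,0],[0.075,0.001,0.0005,0.001,0],[0.078,0.001,0.0005,0.001,0],[0.078,0.001,0.0005,-0.005,0]]'; python3 -m handwheel '[[0.078,0,0,-0.03,0],[0.078,0,0,-0.075,0],[0.08,0.04,0,-0.12,0],[0.085,0.08,0,-0.13,0],[0.085,0.08,0,-0.13,0],[0.085,0.08,0,-0.13,0],[0.085,0.08,0,-0.13,0]]'; python3 chk.py 98 w11.png blue
python3 - <<'E'
from h import *
go(428,212.3,180,7.3)
E
```

```text
time_s: 50.3
ee_pos: [413.0, 346.2, 104.5]
tcp_rot: [0.751, -0.661, -0.0, -0.0]
contact_force: [-0.9, -0.3, -0.2]
gripper_width: 78.2
grip_force: 0.0
time_s: 51.0
ee_pos: [422.9, 266.9, 234.3]
tcp_rot: [0.751, -0.661, -0.0, 0.0]
contact_force: [0.8, 0.7, 1.3]
gripper_width: 85.3
grip_force: 0.0
[422.8 267.  234. ]
blue n 4245 c [411.3 347.1] size [114.4  60.1] long -83.66 z50/90 [95.2 98.7] yel [([359.0, 392.0, 49.0], 58), ([387.0, 388.0, 98.0], 17)]
rel nest 0.5 2.5
red n 761 z90 79.0 topmean [428.2 212.6  77.7] ((427.8878173828125, 213.06198120117188), 18.63024139404297) pix 263.2 131.6
tray_1 [172. 229.] 0.44 [[429. 206.  81.]]
cover_tray [141. 235.] 0.61 [[411. 295.  95.]]
shift [0.0549 0.0018 0.054 ] yaw 0.0005 q6 -0.749 cur ydir -172.67
```

View pics/crop_w11.png

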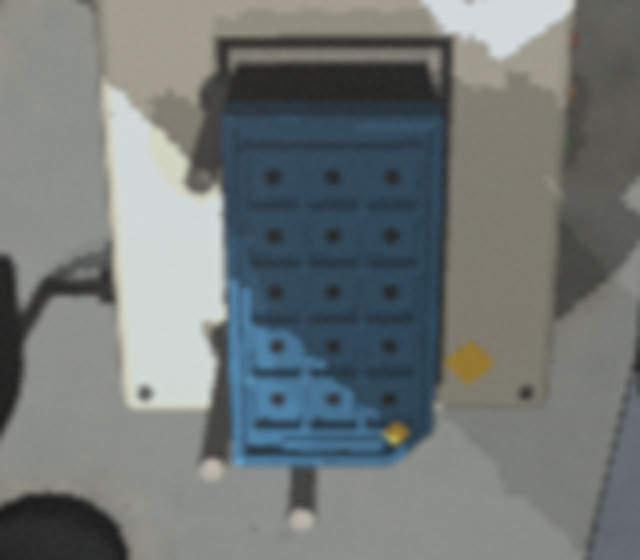

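The pile is complete and neat, with the cover's dot at (395,432) next to the diamond. Now the stop button.

```bash
python3 -m handwheel '[[0.06,0.04,0.002,0.02,-0.1],[0.06,0.055,0.002,0.04,-0.2],[0.06,0.055,0.002,0.054,-0.35],[0.06,0.055,0.002,0.054,-0.35],[0.06,0.055,0.002,0.054,-0.35],[0.06,0.055,0.002,0.054,-0.35]]'; python3 -m handwheel '[[0.06,0,0,0,0],[0.06,0,0,0,0]]'
python3 - <<'E'
from h import *
go(428,212.3,71,27.3)
E
```

```text
time_s: 51.8
ee_pos: [428.5, 212.5, 181.6]
tcp_rot: [0.854, -0.521, 0.0, -0.001]
contact_force: [-0.2, -0.2, 0.4]
gripper_width: 59.7
grip_force: 0.0
time_s: 52.0
ee_pos: [428.3, 212.1, 181.2]
tcp_rot: [0.854, -0.52, 0.0, -0.0]
contact_force: [0.2, -0.3, 0.1]
gripper_width: 60.0
grip_force: 0.0
shift [-0.0003  0.0003  0.1102] yaw -0.0 q6 -0.312 cur ydir -152.7
```

```bash
python3 -m handwheel '[[0.06,0,0,0.04,0],[0.06,0,0,0.08,0],[0.06,0,0,0.1,0],[0.06,0,0,0.11,0],[0.06,0,0,0.11,0],[0.06,0,0,0.11,0]]'; python3 -m handwheel '[[0.03,0,0,0,0],[0.03,0,0,0,0],[0.03,0,0,0,0],[0.03,0,0,0,0]]'
```

```text
time_s: 52.6
ee_pos: [428.9, 212.3, 71.9]
tcp_rot: [0.854, -0.52, 0.001, -0.001]
contact_force: [0.9, -0.2, -0.1]
gripper_width: 60.3
grip_force: 0.0
time_s: 53.0
ee_pos: [428.8, 212.3, 72.5]
tcp_rot: [0.854, -0.52, 0.001, -0.001]
contact_force: [-2.2, -0.1, 6.8]
gripper_width: 37.0
grip_force: 59.4
```

```bash
python3 -m handwheel '[[0.03,0,0,-0.0005,0.1],[0.03,0,0,-0.0015,0.2],[0.03,0,0,-0.0025,0.32],[0.03,0,0,-0.0035,0.44],[0.03,0,0,-0.004,0.56],[0.03,0,0,-0.005,0.68],[0.03,0,0,-0.005,0.74],[0.03,0,0,-0.005,0.74]]'; python3 -m handwheel '[[0.045,0,0,0,0],[0.06,0,0,0,0],[0.06,0,0,0,0],[0.06,0,0,-0.03,0],[0.06,0,0,-0.08,0],[0.06,0,0,-0.12,0],[0.06,0,0,-0.12,0],[0.06,0,0,-0.12,0]]'
python3 - <<'E'
from h import *
go(423,267,233,7.3)
P,d,ci=snap('wrist','w12.png'); red(P,d,ci)
E
```

```text
time_s: 53.8
ee_pos: [428.4, 212.3, 78.1]
tcp_rot: [-0.608, 0.794, 0.0, 0.001]
contact_force: [-6.4, -1.0, 12.9]
gripper_width: 36.9
grip_force: 61.2
time_s: 54.6
ee_pos: [428.3, 212.0, 196.5]
tcp_rot: [-0.608, 0.794, 0.0, 0.001]
contact_force: [0.7, 0.1, -1.6]
gripper_width: 60.3
grip_force: 0.0
shift [-0.0518  0.0194 -0.0364] yaw -0.3906 q6 -1.051 cur ydir 164.92
red n 913 z90 85.0 topmean [427.4 211.2  83.7] ((427.3507080078125, 212.0626678466797), 18.940044403076172) pix 262.5 191.2
```

Button is up again (85.0). One last look at the whole before handing in.

```bash
python3 -m handwheel '[[0.085,-0.03,0.01,-0.02,-0.13],[0.085,-0.052,0.019,-0.036,-0.26],[0.085,-0.052,0.019,-0.036,-0.39],[0.085,-0.052,0.019,-0.036,-0.39],[0.085,-0.052,0.019,-0.036,-0.39],[0.085,-0.052,0.019,-0.036,-0.39]]'; python3 chk.py 98 w13.png blue
```

```text
time_s: 55.25
ee_pos: [422.9, 266.1, 230.7]
tcp_rot: [0.75, -0.662, -0.0, 0.001]
contact_force: [0.5, -0.0, -0.2]
gripper_width: 84.9
grip_force: 0.0
[423.  266.2 231. ]
blue n 4346 c [411.6 346.2] size [112.8  59.7] long -83.75 z50/90 [95.3 98.7] yel [([359.0, 392.0, 49.0], 53), ([387.0, 388.0, 98.0], 14)]
rel nest 0.7 1.6
red n 810 z90 85.1 topmean [428.3 212.4  83.7] ((428.2042541503906, 213.20138549804688), 18.660411834716797) pix 262.8 133.2
cover_tray [173. 231.] 0.74 [[422. 204.  86.]]
```

View pics/w13.png

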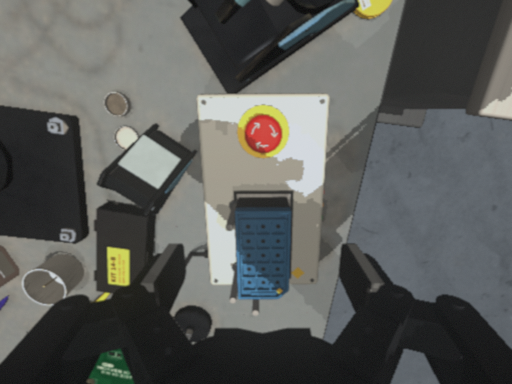

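The pile stands square at (264,250) with the cover on top and its dot by the diamond. The red button is up at (263,133), and the hand is clear.

```bash
python3 -c "
from cell import arm
print(arm.job_done())"
```

```text
the job is handed in; nothing more can be done
None
```

The job is handed in at about 55 s of the 210 s: all three loaded trays are stacked against the pins with the blue cover on top, cut corners at the yellow mark, and the stop button is up again.

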